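# Swap the drill batteries over in the covered charger

### The arm

A 6-joint arm with a two-finger parallel gripper is mounted at the origin on a cart in front of the work surface, level with it; the furniture and walls round the work are solid. World frame = base frame: x ahead of the robot, y to its left, z up, the work surface at z = 0. Lengths are in m, angles in degrees, forces in N, time in s.
With the tool pointing down it reaches from about 0.4 to 0.825 m from the base axis. Payload 7 kg.
Tool frame: the origin (TCP) lies between the finger pads; the fingertips stand 25 mm ahead of it and the grasp point (between the pads) lies 6 mm ahead of it; z points along the fingers, y is the line along which they close (so a half turn about z gives the same grasp; the last joint's range is limited). The gripper opens to 88 mm and grips with 3 to 60 N. Pads are 19 mm wide; open, the fingers measure 130 mm over their backs; the gripper's body (78 mm by 193 mm) begins 47 mm behind the grasp point.
Start: joints at [88.585, 20.546, 0.682, 0, -70.136, -16.507], TCP at [0.208, 0.642, 0.252] pointing down, gripper open.
Joint ranges: [-176.03, 176.03], [-82.01, 121.73], [-58.28, 71.71], [-173.87, 95.51], [-174.79, -0.11], [-173.66, 173.66]. Speed limits (degrees/s): [136.94, 136.94, 172.46, 180, 180, 180].

### API

Orientations are given as [roll, pitch, yaw] about the fixed x, y, z axes, in that order (R = Rz(yaw) Ry(pitch) Rx(roll)).
In Python, from plant import r gives the robot as it stands.
- The arm moves only by the shell command python3 -m crank 'ROWS' [FORCE]. ROWS is JSON, a list of rows, each a list of 3 entries, a list of its own where there are three numbers: the turn, a rotation vector about the tool's x, y, z in degrees, then the shift along the tool's x, y, z in cm, then the closure, from -1 (fully open) to 1 (shut). In form: [[[wx, wy, wz], [dx, dy, dz], fingers], ...]. A call has 1 to 8 rows; each row shifts and turns the commanded pose from where the row before left it, along the tool's axes as they then stand; what a row does not reach is not made up. A row lasts 1/10 s, in which the tool goes at most 50 mm and 8.59 degrees, less where a joint would pass 70% of its speed; a pose out of reach is approached as far as the arm can. A call with a gripper value outside its range is refused whole. The fingers move at their own pace and stop on an object; FORCE is the grip in N (left out, the last holds). Time passes only in rows, so rows that do not move let the fingers close. It gives the time, the measured TCP pose, the force, the opening and the grip force at its end, in the units of the state.
- r.get_state(): the state, without advancing time (a new reading comes with each control period).
- r.capture(name): name is "scene" or "top" or "wrist"; returns a dict with "color" (384x512x3 uint8, red, green, blue), "range_z" (384x512 float32, m along the optical axis (not along the pixel's ray), 0 where there is no reading), "intrinsics" (3x3 intrinsics, pixels), "world_from_camera" (4x4, takes a point from camera to world coordinates); the wrist camera has in their place "hand_eye" (4x4, takes a point from camera to tool coordinates, whose origin is the TCP and whose axes are the flange's). Camera axes: x right, y down, z forward; pixel columns grow to the right and rows downward; lengths in m; the calibration is good to about 2 mm. A picture is of the moment at which its call begins: read the wrist's pose just before it.
- r.close_job(): hands the job in; it is judged then, once.
The state is a dict: "time_s": time; "joints": joint angles; "qd": joint speeds; "joint_torque": joint torques, N m; "tcp_pos": TCP position; "eef_rot": TCP orientation; "contact_force": force on the tool from outside, world axes, zero at the start; "moment": the same for the moment, N m; "gripper_width": finger opening in m; "gripper_force": force on a finger pad.
Only numpy, scipy, OpenCV 4.12 (cv2) and the standard library are available. Lean on these libraries where they do the work, as an engineer would, in place of code of your own. Each camera call takes 0.05 s, during which the arm holds its last target. There are 200 camera calls.

### The job

Swap the drill batteries over in the twin charger: switch it off at its rocker, press the release tab down and slide the cover fully back, move each charged pack from its bays into the wooden tray, upright, and set each flat pack standing on the bench down into a bay, lengthwise and fully home. Then slide the cover shut until its tab clicks up, and only then switch the charger on again; the cover must never be open while it is on. Leave the other things on the bench where they are.

Things in the scene. Friction and masses are not known exactly. Their poses are not given: they have to be found in the camera images.
- charger: Fixed black twin charger; origin on the bench midway between its bays; x to its rear (the cover opens that way), y left, z up. In mm: front wall x -66..-60, 74 high; bays x -60..60, |y| 27..103; side walls and the spine between the bays 44 high, two keepers on the spine's front up to 74; rear housing x 60..204, 44 high, the open cover stands over it; switch pod y -172..-108, 44 high.
- bay_left (a point): Centre of the left bay's floor, 10 mm above the bench, at charger y = +65 mm. The bay is 120 mm long (charger x) by 76 mm wide (y), its floor 34 mm below the tops of the spine and side wall. A pack lies in it lengthwise, either way round, flat on the floor, its neck standing clear above the walls. Axes as the charger's.
- bay_right (a point): The same for the right bay, at charger y = -65 mm.
- sliding_cover (a joint): Travel of the charger's grey cover (a hood 132 x 216 mm over the bays, top 80 mm above the bench) towards the charger's +x, m: 0 shut, 0.136 fully back, both bays then clear. About 2.5 N of friction; it stays where it is left. When shut it is latched by the release tab.
- cover_well (a point): Centre of the tab's top (tab up), in the thumb well near the cover's front edge: 89 mm above the bench, at charger x = -38 mm + cover travel, y = 0; moves along with the cover, not down with the tab. The well's raised rim (top 96 mm above the bench) is 44 mm (x) by 46 mm (y) inside, 4 mm thick; closed fingertips fit in, and pushing on the rim moves the cover. Axes as the charger's.
- release_tab (a joint): How far the black sprung tab on the well's floor is pressed down, m: 0 up (89 mm above the bench), 0.006 fully down; 4 N starts it, 9 N takes it fully down. The shut cover stays latched unless the tab is at least 0.0045 down over the first 25 mm of travel. On shutting, it clicks in by itself at a push of 8 N, or hold it down and let it up at 0. Latched, it stands at 0 again.
- rocker (a joint): Tilt of the mains rocker on the switch pod, rad: +0.22 on (far end, towards the charger's rear, with a white bar, is down and the near end up), -0.22 off (near end, with a white ring, down). Turns about the charger's y axis; 3.5 N near an end moves it, and it stays where it is left.
- rocker_on_end (a point): Where to press to switch on: top of the rocker's far half, 29 mm from the pivot; moves with the rocker. The rocker is 82 mm long (charger x), 30 mm wide, its pivot 58 mm above the bench at charger x = 0, y = -140 mm. The end stops about 55 mm above the bench.
- rocker_off_end (a point): Where to press to switch off: top of the rocker's near half, 29 mm from the pivot; the same otherwise.
- tray_floor (a point): Centre of the inner floor, 8 mm above the bench, of the fixed plywood tray for charged packs, to the right of the charger. Inside it is 184 mm along its x by 128 mm along its y; sides 30 mm and ends 36 mm above the bench, 8 mm thick. Two packs fit side by side at x = -46 and +46 mm, their length along the tray's y.
- full_pack_a_mid (a point): Charged drill battery pack, black, 68 (x) x 112 (y) x 60 (z) mm, about 0.55 kg; None if absent. One or two lie in the bays under the cover at the start. Point at its centre, 30 mm above its underside. Its body (68 x 110 mm) is 45 mm high; on top is a neck 50 mm wide (x), 90 mm long (y), 15 mm high, to be gripped across the 50 mm.
- full_pack_b_mid (a point): Another charged pack, the same; None if absent.
- flat_pack_a_mid (a point): Flat drill battery pack, exactly like the charged ones; None if absent. One or two flat packs stand on the open bench to the left of the charger. Point and axes as for a charged pack.
- flat_pack_b_mid (a point): Another flat pack, the same; None if absent.
- screwdriver_cross_mid (a point): Bystander: yellow cross screwdriver, 172 mm long, lying in front of the charger. Its centre.
- tape_measure_mid (a point): Bystander: tape measure, 44 x 90 x 69 mm, in front of the charger's pod. Its centre.
- nail_box_mid (a point): Bystander: cardboard box of nails, 50 x 85 x 42 mm, at the left of the bench. Its centre.

How it is judged:
By the outcome, as a careful person would: the job done as asked, in the order asked, and still so for the second after the job is handed in, with the robot touching nothing.
Of full_pack_a, full_pack_b only 1 to 2 are there at a start; the rules pass over those that are not, and their reading is None.
Of flat_pack_a, flat_pack_b only 1 to 2 are there at a start; the rules pass over those that are not, and their reading is None.
At some moment in a run one of flat_pack_a, flat_pack_b may be knocked a few centimetres aside while the robot is not near it.
It also fails if it takes over 210 s, if anything falls off the work surface, if the arm or the gripper's body presses on something with over 40 N, if the wrist force passes 120 N, or if a joint passes its speed limit or range.

## Working session

There is one attempt and no reset: what is moved stays moved. The work goes in short steps, Python scripts to look and compute and a shell command to move; the robot and the scene stay as the last step left them, time stands still between calls to the robot, and variables do not carry over. Pictures are saved under pics/ and viewed, at most 14 in all, crops included, and the job is handed in when it is done.

```bash
ls; mkdir -p pics; cat > h.py <<'E'
from plant import r
import numpy as np, cv2
def snap(n,f):
    c=r.capture(n); np.savez('pics/'+f+'.npz',**c)
    cv2.imwrite('pics/'+f+'.png',cv2.resize(c['color'][:,:,::-1],None,fx=1.5,fy=1.5)); return c
def pt(f,u,v,z=None):
    c=np.load('pics/'+f+'.npz'); K=c['intrinsics'];T=c['world_from_camera']
    ray=np.linalg.inv(K)@[u,v,1]
    if z is None: return (T@np.r_[ray*c['range_z'][int(round(v)),int(round(u))],1])[:3]
    d=T[:3,:3]@ray; return T[:3,3]+d*(z-T[2,3])/d[2]
E
python3 - <<'E'
from h import *
s=r.get_state(); print(s)
snap('top','t0'); snap('scene','s0')
E
```

```text
pics
{'time_s': 0.0, 'joints': array([ 8.85848075e+01,  2.05909049e+01,  6.31419481e-01, -1.98603894e-02,
       -7.01363296e+01, -1.65078760e+01]), 'qd': array([-0.00487068,  0.0768158 ,  0.05124927,  0.14198829,  0.04170823,
        0.06524966]), 'joint_torque': array([-3.99249475e-04, -5.82712662e+01,  2.93063700e+01,  6.99740991e+00,
        6.98400821e-03, -1.65924876e-04]), 'tcp_pos': array([0.20759861, 0.64178762, 0.25061158]), 'eef_rot': array([ 1.79902829e+02, -9.32784040e-03, -1.79298245e+01]), 'contact_force': array([-0.73171588,  0.04169577,  0.7280254 ]), 'moment': array([-0.02615974,  0.01756267,  0.00638207]), 'gripper_force': 0.0, 'gripper_width': 0.08791705437714185}
```

View pics/t0.png

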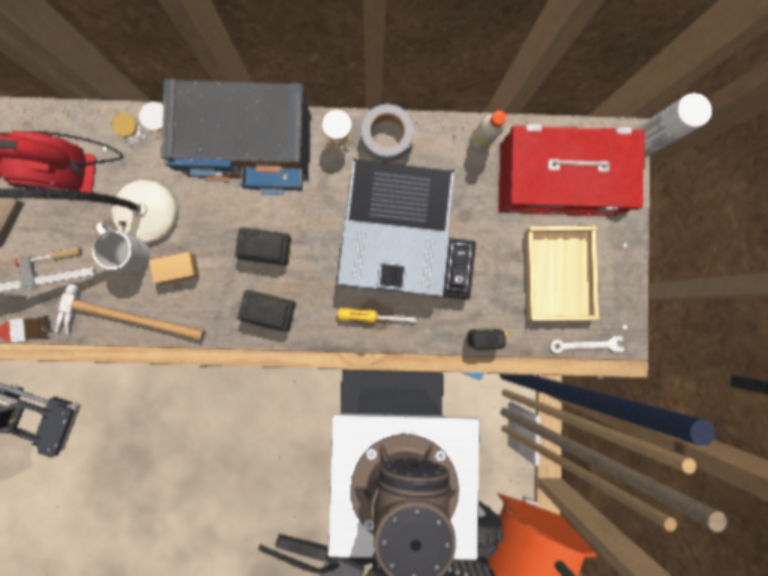

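View pics/s0.png

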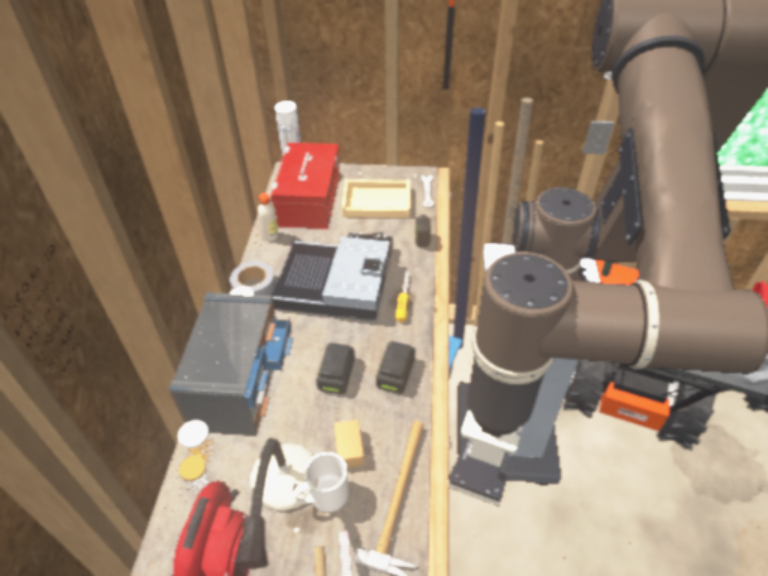

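Top view: charger at about (400,230), shut cover with thumb well (392,275), rocker (460,268), tray (563,275), flat packs at (263,246) and (267,311), nail box (173,267), tape (487,339), screwdriver (375,316). The arm is clear of everything. Next, an enlarged crop.

```bash
python3 - <<'E'
from h import *
c=np.load('pics/t0.npz'); im=c['color'][95:245,145:410,::-1]
cv2.imwrite('pics/t0c.png',cv2.resize(im,None,fx=3,fy=3,interpolation=cv2.INTER_CUBIC))
print(c['intrinsics'],c['world_from_camera'])
# segment depth-based heights
H,W=384,512
v,u=np.mgrid[:H,:W]; K=c['intrinsics']; z=c['range_z']
P=np.stack([(u-K[0,2])/K[0,0]*z,(v-K[1,2])/K[1,1]*z,z,np.ones_like(z)],-1)@c['world_from_camera'].T
np.save('pics/t0P.npy',P[...,:3])
def rect(name,u0,u1,v0,v1,zl,zh):
    m=np.zeros((H,W),bool); m[v0:v1,u0:u1]=1
    m&=(P[...,2]>zl)&(P[...,2]<zh); q=P[m][:,:2].astype(np.float32)
    b=cv2.minAreaRect(q*1000); print(name,len(q),np.median(P[m][:,2]),b, cv2.boxPoints(b).round(0).tolist(), q.mean(0))
rect('flat far',150,200,145,182,.052,.07)
rect('flat near',150,205,186,225,.052,.07)
rect('cover',220,310,140,205,.072,.085)
rect('wellrim',245,275,165,200,.09,.105)
rect('nail',95,135,160,195,.03,.055)
rect('tray',345,405,145,222,.02,.045)
rect('housing',225,310,100,160,.035,.05)
rect('rocker',290,320,150,205,.05,.075)
rect('tape',305,345,212,240,.05,.08)
E
```

```text
[[353.32614291   0.         251.44696424]
 [  0.         353.32614291 191.73561809]
 [  0.           0.           1.        ]] [[ 0.02907641 -0.99873119  0.04111665  0.38281362]
 [-0.99947453 -0.02963834 -0.01312386  0.08696014]
 [ 0.01432584 -0.04071345 -0.99906816  1.15964092]
 [ 0.          0.          0.          1.        ]]
flat far 467 0.05981738733355235 ((512.2994384765625, 319.6169128417969), (90.63866424560547, 50.314918518066406), 83.95967864990234) [[483.0, 277.0], [533.0, 272.0], [542.0, 362.0], [492.0, 367.0]] [0.5117242 0.3186768]
flat near 471 0.059955796818701224 ((375.3852233886719, 306.3193664550781), (90.00675201416016, 49.823333740234375), 77.57426452636719) [[341.0, 268.0], [390.0, 257.0], [409.0, 345.0], [361.0, 356.0]] [0.37532672 0.30593652]
cover 2702 0.07985751476650171 ((489.42034912109375, 22.326385498046875), (254.99728393554688, 131.85975646972656), 85.26268768310547) [[413.0, -99.0], [545.0, -110.0], [566.0, 144.0], [434.0, 155.0]] [0.49438748 0.04149168]
wellrim 141 0.09368816020077042 ((453.1101989746094, 45.102333068847656), (53.72840881347656, 51.
[... 536 characters left out ...]
]] [ 0.4776965 -0.326929 ]
housing 2834 0.04392283058984947 ((636.92626953125, 10.765151977539062), (260.1423645019531, 169.16018676757812), 80.74856567382812) [[533.0, -104.0], [699.0, -131.0], [741.0, 126.0], [574.0, 153.0]] [0.6296164  0.03084421]
rocker 332 0.056650345262658997 ((478.5868225097656, -87.9151382446289), (65.07566833496094, 125.83426666259766), 80.826904296875) [[411.0, -110.0], [536.0, -130.0], [546.0, -66.0], [422.0, -46.0]] [ 0.4792918  -0.09674748]
tape 298 0.06372376521802814 ((329.59967041015625, -160.9508819580078), (40.71787643432617, 70.27425384521484), 1.377129316329956) [[308.0, -126.0], [310.0, -197.0], [351.0, -196.0], [349.0, -125.0]] [ 0.32905394 -0.15993549]
```

View pics/t0c.png

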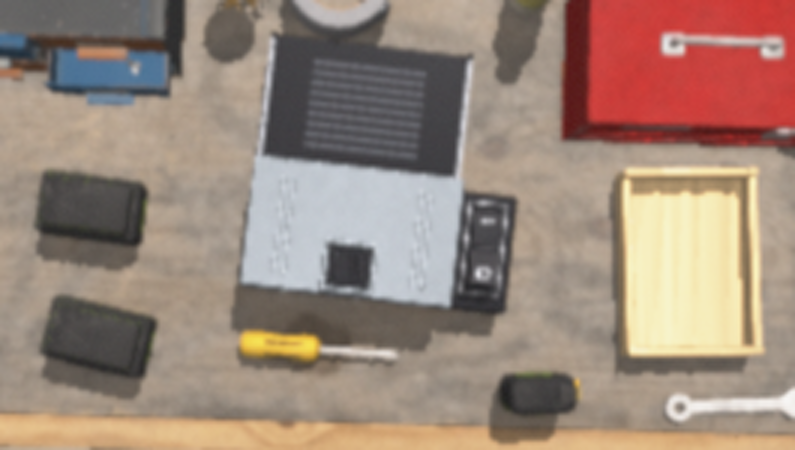

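Crop shows the charger rear facing up and slightly right, cover with well at crop (349,266), rocker ring at the near end (483,271), tray at (690,262). Now I'll refine the charger pose and write the helper that works out the deltas.

```bash
cat >> h.py <<'E'
O=np.array([.491,.042]); YAW=-4.8
def chg(x,y):  # charger mm -> world m
    a=np.radians(YAW); return O+np.array([[np.cos(a),-np.sin(a)],[np.sin(a),np.cos(a)]])@np.array([x,y])/1000
from scipy.spatial.transform import Rotation as Ro
def delta(xy,z,yaw,prev=None):
    """tool-frame shift (cm) in CURRENT tool axes, and turn about tool z, from measured pose (or prev target)"""
    if prev is None:
        s=r.get_state(); p=s['tcp_pos'];R=Ro.from_euler('xyz',s['eef_rot'],degrees=True)
    else:
        p=np.r_[prev[0],prev[1]];R=Ro.from_euler('xyz',[180,0,prev[2]],degrees=True)
    d=R.inv().apply(np.r_[xy,z]-p)*100
    t=(R.inv()*Ro.from_euler('xyz',[180,0,yaw],degrees=True)).as_rotvec(degrees=True)
    print('to',np.round(xy,4),z,yaw,'turn',t.round(1),'shift',d.round(2),'len',round(float(np.linalg.norm(d)),1),'perp',)
    return xy,z,yaw
E
python3 - <<'E'
from h import *
P=np.load('pics/t0P.npy').reshape(-1,3)*1
from scipy.optimize import minimize
def loc(a,o,P):
    a=np.radians(a);return (P[:,:2]-o)@np.array([[np.cos(a),-np.sin(a)],[np.sin(a),np.cos(a)]])*1000
q=loc(YAW,O,P)
m=(abs(P[:,2]-.080)<.003)&(abs(q[:,0])<75)&(q[:,1]>-113)&(q[:,1]<130)
b=cv2.minAreaRect((P[m,:2]*1000).astype(np.float32));print(b, m.sum(), P[m].mean(0))
m=(P[:,2]>.0895)&(P[:,2]<.1)&(abs(q[:,0]+38)<40)&(abs(q[:,1])<40)
print(cv2.minAreaRect((P[m,:2]*1000).astype(np.float32)))
m=(abs(P[:,2]-.044)<.004)&(q[:,0]>70)&(q[:,0]<230)&(abs(q[:,1])<130)
print(cv2.minAreaRect((P[m,:2]*1000).astype(np.float32)))
m=(P[:,2]>.047)&(P[:,2]<.072)&(abs(q[:,0])<60)&(q[:,1]<-120)&(q[:,1]>-165)
print(cv2.minAreaRect((P[m,:2]*1000).astype(np.float32)), 'near z',P[m&(q[:,0]<-25)][:,2].mean(),'far z',P[m&(q[:,0]>25)][:,2].mean())
for nm,x,y in (('pivot',0,-140),('off',-29,-140),('on',29,-140),('well',-38,0),('bayL',0,65),('bayR',0,-65)): print(nm,chg(x,y).round(4))
delta(chg(-29,-140),.15,-4.8)
E
```

```text
((491.03863525390625, 41.85407257080078), (215.80801391601562, 131.8597869873047), 85.26268768310547) 2313 [0.49430319 0.04176071 0.07994306]
((453.11016845703125, 45.10232162475586), (53.728424072265625, 51.78309631347656), 85.23592376708984)
((640.9591674804688, 29.342430114746094), (215.3851776123047, 158.17831420898438), 85.19680786132812)
((478.95050048828125, -99.05284118652344), (44.464046478271484, 114.98298645019531), 84.07656860351562) near z 0.0612381265858487 far z 0.05321689382587578
pivot [ 0.4793 -0.0975]
off [ 0.4504 -0.0951]
on [ 0.5082 -0.0999]
well [0.4531 0.0452]
bayL [0.4964 0.1068]
bayR [ 0.4856 -0.0228]
to [ 0.4504 -0.0951] 0.15 -4.8 turn [  0.1   0.  -13.1] shift [45.78 62.63 10.17] len 78.2 perp
```

```bash
python3 -m crank '[[[0,0,-6.5],[0,0,0],1],[[0,0,-6.5],[0,0,0],1],[[0,0,0],[2.3,3.5,0],1],[[0,0,0],[2.3,3.5,0],1],[[0,0,0],[2.3,3.5,0],1],[[0,0,0],[2.3,3.5,0],1],[[0,0,0],[2.3,3.5,0],1],[[0,0,0],[2.3,3.5,0],1]]'
python3 -m crank '[[[0,0,0],[2.3,3.5,0],1],[[0,0,0],[2.3,3.5,0],1],[[0,0,0],[2.3,3.5,0],1],[[0,0,0],[2.3,3.5,0],1],[[0,0,0],[2.3,3.5,0],1],[[0,0,0],[2.3,3.5,0],1],[[0,0,0],[0.4,4.2,0],1],[[0,0,0],[0.4,4.2,0],1]]'
python3 -m crank '[[[0,0,0],[0.4,4.2,0],1],[[0,0,0],[0.4,4.2,0],1],[[0,0,0],[0.4,4.2,0],1],[[0,0,0],[0.4,4.2,0],1],[[0,0,0],[0.4,4,0],1],[[0,0,0],[0,0,0],1],[[0,0,0],[0,0,0],1],[[0,0,0],[0,0,0],1]]'
python3 - <<'E'
from h import *
delta(chg(-29,-140),.12,-4.74); print(r.get_state()['gripper_width'])
E
```

```text
time_s: 0.9
tcp_pos: [0.3276, 0.4193, 0.2513]
eef_rot: [180.0, 0.0, -4.9]
contact_force: [0.4, -0.1, 1.0]
gripper_width: 0.0293
gripper_force: 0.0
time_s: 1.7
tcp_pos: [0.4473, 0.114, 0.2511]
eef_rot: [180.0, 0.0, -4.9]
contact_force: [0.8, -0.8, -0.4]
gripper_width: 0.0005
gripper_force: 0.0
time_s: 2.5
tcp_pos: [0.4494, -0.0928, 0.2514]
eef_rot: [-180.0, 0.0, -4.9]
contact_force: [-0.0, -0.1, 0.3]
gripper_width: 0.0001
gripper_force: 0.0
to [ 0.4504 -0.0951] 0.12 -4.74 turn [-0.   0.  -0.2] shift [ 0.12  0.22 13.14] len 13.1 perp
0.0001143189374417235
```

```bash
python3 -m crank '[[[0,0,-0.2],[0.1,0.2,4],1],[[0,0,0],[0,0,4],1],[[0,0,0],[0,0,4],1],[[0,0,0],[0,0,3.5],1],[[0,0,0],[0,0,0.3],1],[[0,0,0],[0,0,0.3],1],[[0,0,0],[0,0,0.3],1],[[0,0,0],[0,0,0.3],1]]'
python3 -m crank '[[[0,0,0],[0,0,0.2],1],[[0,0,0],[0,0,0.1],1],[[0,0,0],[0,0,0],1]]'
```

```text
time_s: 3.3
tcp_pos: [0.4513, -0.0948, 0.086]
eef_rot: [-180.0, -0.1, -4.7]
contact_force: [-1.4, 1.8, 3.6]
gripper_width: 0.0008
gripper_force: 1.7
time_s: 3.6
tcp_pos: [0.4512, -0.0951, 0.0823]
eef_rot: [-180.0, -0.1, -4.7]
contact_force: [0.4, 3.5, 5.4]
gripper_width: 0.0002
gripper_force: 2.5
```

```bash
python3 -m crank '[[[0,0,0],[0,0,0.2],1],[[0,0,0],[0,0,0.2],1],[[0,0,0],[0,0,0],1]]'
python3 -m crank '[[[0,0,0],[0,0,-4],1],[[0,0,0],[0,0,-4],1],[[0,0,0],[0,-4.5,0],1],[[0,0,0],[0,-4.5,0],1],[[0,0,0],[0,0,0],1]]'
python3 - <<'E'
from h import *
snap('top','t1')
c=np.load('pics/t1.npz')
cv2.imwrite('pics/t1c.png',cv2.resize(c['color'][125:225,215:325,::-1],None,fx=5,fy=5,interpolation=cv2.INTER_CUBIC))
delta(chg(-38,0),.125,-4.74)
E
```

```text
time_s: 3.9
tcp_pos: [0.4515, -0.0952, 0.0805]
eef_rot: [-180.0, -0.2, -4.6]
contact_force: [-11.8, 7.4, 35.9]
gripper_width: 0.0005
gripper_force: 18.6
time_s: 4.4
tcp_pos: [0.4587, -0.0024, 0.1584]
eef_rot: [-179.9, -0.1, -4.5]
contact_force: [0.9, -0.2, 0.2]
gripper_width: 0.0006
gripper_force: 0.0
to [0.4531 0.0452] 0.125 -4.74 turn [-0.  -0.   0.2] shift [-0.87 -4.84  3.3 ] len 5.9 perp
```

View pics/t1c.png

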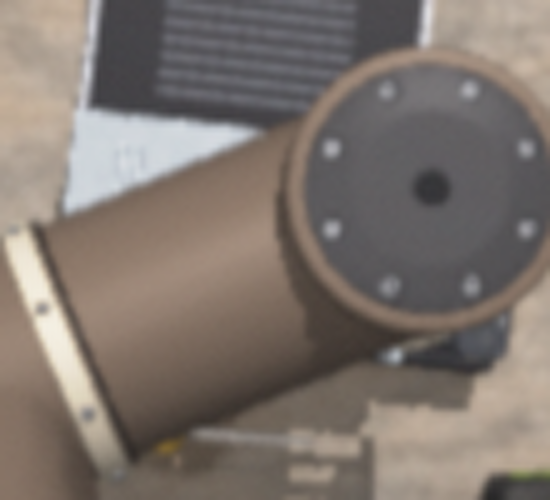

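The arm hides the rocker in that picture; I'll check it with wrist-camera depth instead.

```bash
cat >> h.py <<'E'
def wrist(f):
    s=r.get_state(); T=np.eye(4);T[:3,:3]=Ro.from_euler('xyz',s['eef_rot'],degrees=True).as_matrix();T[:3,3]=s['tcp_pos']
    c=dict(r.capture('wrist')); c['world_from_camera']=T@c['hand_eye']
    np.savez('pics/'+f+'.npz',**c); cv2.imwrite('pics/'+f+'.png',cv2.resize(c['color'][:,:,::-1],None,fx=1.5,fy=1.5)); return cloud(c)
def cloud(c):
    v,u=np.mgrid[:384,:512]; K=c['intrinsics']; z=c['range_z']
    P=(np.stack([(u-K[0,2])/K[0,0]*z,(v-K[1,2])/K[1,1]*z,z,np.ones_like(z)],-1)@c['world_from_camera'].T)[...,:3]
    P[z==0]=np.nan; return P
def loc(P):
    a=np.radians(YAW);return np.concatenate([(P[...,:2]-O)@np.array([[np.cos(a),-np.sin(a)],[np.sin(a),np.cos(a)]]),P[...,2:]],-1)*1000
E
sed -i 's/^O=.*/O=np.array([.49104,.04185]); YAW=-4.74/' h.py
python3 - <<'E'
from h import *
P=wrist('w1'); q=loc(P).reshape(-1,3); q=q[~np.isnan(q[:,0])]
print(q.min(0),q.max(0),len(q))
m=(abs(q[:,1]+140)<10)
for x in (-35,-20,20,35): print(x,np.median(q[m&(abs(q[:,0]-x)<4)][:,2]),(m&(abs(q[:,0]-x)<4)).sum())
# rim
m=(q[:,2]>92)&(q[:,2]<100)&(abs(q[:,0]+38)<35)&(abs(q[:,1])<35)
print('rim',m.sum(),q[m].min(0) if m.sum() else'',q[m].max(0) if m.sum() else'')
E
```

```text
[-763.94663896 -697.6277199  -570.40984585] [111.76518432 209.81990953 238.32285451] 195807
-35 52.878689980934354 260
-20 54.063595009413376 283
20 63.708161330155804 362
35 68.08313867267776 483
rim 1072 [-44.84084909 -26.28352636  92.0167156 ] [-12.82744203  27.60247195  95.85707102]
```

View pics/w1.png

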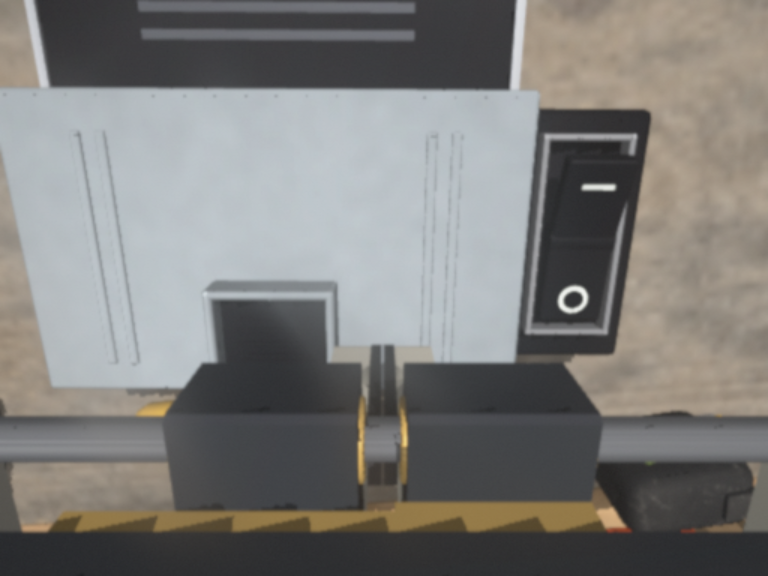

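Rocker is off (ring end at 53 mm, bar end at 68 mm); the well lies where expected. Now over the well and press.

```bash
python3 -m crank '[[[0,0,0.2],[-0.4,-2.4,0.6],1],[[0,0,0],[-0.45,-2.45,0.6],1],[[0,0,0],[0,0,1.5],1],[[0,0,0],[0,0,0],1],[[0,0,0],[0,0,0],1]]'
python3 - <<'E'
from h import *
delta(chg(-38,0.3),.125,-4.74)
E
```

```text
time_s: 5.0
tcp_pos: [0.4531, 0.0424, 0.1305]
eef_rot: [179.9, 0.1, -5.0]
contact_force: [-0.2, -0.4, -0.0]
gripper_width: 0.0007
gripper_force: 0.0
to [0.4532 0.0453] 0.125 -4.74 turn [ 0.1  0.1 -0.2] shift [-0.01 -0.29  0.54] len 0.6 perp
```

```bash
python3 -m crank '[[[0.1,0.1,-0.2],[0,-0.3,0],1],[[0,0,0],[0,0,0.6],1],[[0,0,0],[0,0,0.6],1],[[0,0,0],[0,0,0.4],1],[[0,0,0],[0,0,0.2],1],[[0,0,0],[0,0,0.2],1],[[0,0,0],[0,0,0.2],1],[[0,0,0],[0,0,0],1]]'
```

```text
time_s: 5.8
tcp_pos: [0.4536, 0.0463, 0.1088]
eef_rot: [-179.9, -0.1, -4.7]
contact_force: [-2.0, -0.7, 7.8]
gripper_width: 0.0001
gripper_force: 4.1
```

```bash
python3 -m crank '[[[0,0,0],[0,0,0.15],1],[[0,0,0],[0.3,0,0],1],[[0,0,0],[0.5,0,0],1],[[0,0,0],[0.5,0,0],1],[[0,0,0],[0.5,0,0],1]]'
python3 -m crank '[[[0,0,0],[0.6,0,0],1],[[0,0,0],[0.6,0,0],1],[[0,0,0],[0.6,0,0],1],[[0,0,0],[0.6,0,0],1]]'
python3 -m crank '[[[0,0,0],[1,0,0],1],[[0,0,0],[1,0,0],1],[[0,0,0],[1,0,-0.1],1],[[0,0,0],[1,0,-0.1],1],[[0,0,0],[1,0,0],1],[[0,0,0],[1,0,0],1]]'
```

```text
time_s: 6.3
tcp_pos: [0.4723, 0.0448, 0.1082]
eef_rot: [-179.9, -0.2, -4.7]
contact_force: [-2.2, -1.8, 12.9]
gripper_width: 0.0004
gripper_force: 6.4
time_s: 6.7
tcp_pos: [0.4962, 0.0427, 0.1082]
eef_rot: [-179.9, -0.2, -4.7]
contact_force: [-3.0, -2.0, 11.7]
gripper_width: 0.0004
gripper_force: 6.1
time_s: 7.3
tcp_pos: [0.5554, 0.0376, 0.1097]
eef_rot: [-179.9, -0.1, -4.7]
contact_force: [-2.9, -0.4, 7.7]
gripper_width: 0.0002
gripper_force: 3.8
```

```bash
python3 -m crank '[[[0,0,0],[1,0,0],1],[[0,0,0],[1,0,0],1],[[0,0,0],[0.8,0,0],1],[[0,0,0],[0.5,0,0],1]]'
python3 -m crank '[[[0,0,0],[0.4,0,0],1],[[0,0,0],[0.3,0,0],1],[[0,0,0],[0.2,0,0],1],[[0,0,0],[0,0,0],1]]'
```

```text
time_s: 7.7
tcp_pos: [0.5886, 0.0349, 0.1097]
eef_rot: [-179.9, -0.1, -4.7]
contact_force: [-2.6, -1.8, 8.1]
gripper_width: 0.0007
gripper_force: 3.7
time_s: 8.1
tcp_pos: [0.5964, 0.0342, 0.1094]
eef_rot: [-180.0, 0.0, -4.7]
contact_force: [-4.2, 0.1, 7.2]
gripper_width: 0.0003
gripper_force: 3.9
```

```bash
python3 -m crank '[[[0,0,0],[0.2,0,0],1],[[0,0,0],[0.2,0,0],1],[[0,0,0],[0.2,0,0],1],[[0,0,0],[0,0,0],1]]'
```

```text
time_s: 8.5
tcp_pos: [0.5986, 0.0338, 0.1091]
eef_rot: [-180.0, 0.4, -4.8]
contact_force: [-18.5, 6.2, 17.1]
gripper_width: 0.0007
gripper_force: 11.3
```

```bash
python3 -m crank '[[[0,0,0],[-0.8,0,0],1],[[0,0,0],[0,0,-2],1],[[0,0,0],[0,0,-4],1],[[0,0,0],[-3,0,-3],1],[[0,0,0],[-3,0,-3],1],[[0,0,0],[-3,0,-3],1],[[0,0,0],[-3,0,-2],1],[[0,0,0],[-3,0,0],1]]'
python3 -m crank '[[[0,0,0],[0,0,0],0.4],[[0,0,0],[0,0,0],0.4],[[0,0,0],[0,0,0],0.4],[[0,0,0],[0,0,0],0.4]]'
python3 - <<'E'
from h import *
P=wrist('w2'); q=loc(P).reshape(-1,3); q=q[~np.isnan(q[:,0])]
m=(q[:,2]>92)&(q[:,2]<100)&(q[:,0]>60)&(abs(q[:,1])<35)
print('rim',m.sum(),np.percentile(q[m],[1,99],axis=0))
for sy in(65,-65):
    m=(abs(q[:,1]-sy)<45)&(abs(q[:,0])<60)&(q[:,2]>63)&(q[:,2]<78)
    print(sy,m.sum())
    if m.sum()>50: print(cv2.minAreaRect(q[m][:,:2].astype(np.float32)),np.median(q[m][:,2]),np.percentile(q[m],[1,99],axis=0))
E
```

```text
time_s: 9.3
tcp_pos: [0.4456, 0.0472, 0.2818]
eef_rot: [-179.8, -0.4, -4.7]
contact_force: [-0.0, -0.1, -0.2]
gripper_width: 0.0006
gripper_force: 0.0
time_s: 9.7
tcp_pos: [0.4459, 0.0468, 0.2785]
eef_rot: [-179.9, -0.0, -4.7]
contact_force: [0.3, -0.7, 0.2]
gripper_width: 0.0244
gripper_force: 0.0
rim 658 [[ 66.75445723 -26.34605744  92.10258882]
 [ 99.47619274  27.20243678  95.5386437 ]]
65 4613
((-1.0144767761230469, 55.466407775878906), (89.48171997070312, 69.92725372314453), 0.9473283290863037) 67.83414885896127 [[-44.46844803  25.45660885  65.12456659]
 [ 42.85886397  89.20872511  70.45397323]]
-65 4601
((0.15835189819335938, -54.35911560058594), (67.61434173583984, 89.57429504394531), 89.13025665283203) 67.8496059059469 [[-43.09123184 -86.90162367  65.26895483]
 [ 44.44778714 -37.81750834  69.82486986]]
```

View pics/w2.png

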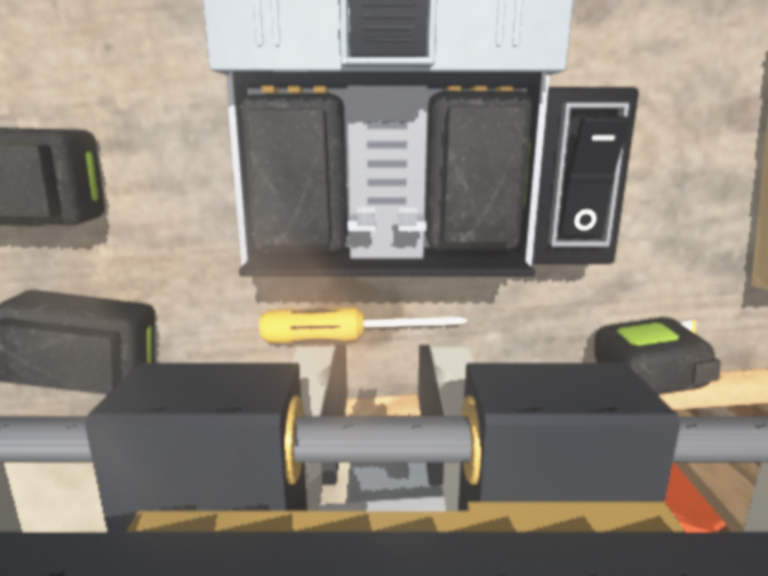

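Both bays hold packs (left pack about (290,172), right (480,172) in px). Rocker off, cover back. Check the cover travel numerically and get necks exactly.

```bash
python3 - <<'E'
from h import *
P=cloud(np.load('pics/w2.npz')); q=loc(P).reshape(-1,3); q=q[~np.isnan(q[:,0])]
m=(abs(q[:,2]-79)<3)&(q[:,0]>40)&(abs(abs(q[:,1])-70)<35); print('cover front',np.percentile(q[m],[1,5,50,99],axis=0))
m=(abs(q[:,2]-73)<3)&(q[:,0]<-50)&(abs(q[:,1])<100);print('front wall',np.percentile(q[m],[1,50,99],axis=0))
for lo,hi in((35,100),(-100,-30)):
    m=(q[:,1]>lo)&(q[:,1]<hi)&(abs(q[:,0])<55)&(q[:,2]>65.5)&(q[:,2]<71); print(cv2.minAreaRect(q[m][:,:2].astype(np.float32)))
p=delta(chg(0,65),.2,-4.74)
E
```

```text
cover front [[  64.9772843  -103.47525517   76.21407438]
 [  66.62591753  -97.83559078   76.6504678 ]
 [  84.5388752   -35.12380845   77.9451004 ]
 [ 102.87617821  103.61170007   79.9872271 ]]
front wall [[-67.02185741 -97.55031122  70.09446754]
 [-64.18906938   2.29368154  71.59105756]
 [-61.33592099  98.00183681  73.27477832]]
((-1.0904121398925781, 65.03392028808594), (89.36119842529297, 49.69697189331055), 0.5723188519477844)
((0.4629249572753906, -62.69316101074219), (49.94797134399414, 88.29876708984375), 89.65330505371094)
to [0.4964 0.1066] 0.2 -4.74 turn [-0.1 -0.  -0. ] shift [ 4.54 -6.37  7.85] len 11.1 perp
```

```bash
python3 -m crank '[[[0,0,0],[1.5,-2.1,3],-0.4],[[0,0,0],[1.5,-2.1,3],-0.4],[[0,0,0],[1.5,-2.1,3],-0.4],[[0,0,0],[0,0,0],-0.4],[[0,0,0],[0,0,0],-0.4]]' 30
python3 - <<'E'
from h import *
delta(chg(0,64.7),.083,-4.74)
E
```

```text
time_s: 10.25
tcp_pos: [0.4956, 0.1059, 0.1877]
eef_rot: [180.0, 0.1, -4.7]
contact_force: [-0.3, 0.4, -0.1]
gripper_width: 0.059
gripper_force: 0.0
to [0.4964 0.1063] 0.083 -4.74 turn [0.  0.1 0. ] shift [ 0.09 -0.06 10.47] len 10.5 perp
```

```bash
python3 -m crank '[[[0,0,0],[0.1,-0.1,3.5],-0.4],[[0,0,0],[0,0,3.5],-0.4],[[0,0,0],[0,0,2],-0.4],[[0,0,0],[0,0,1.5],-0.4],[[0,0,0],[0,0,0],-0.4],[[0,0,0],[0,0,0],1],[[0,0,0],[0,0,0],1],[[0,0,0],[0,0,0],1]]' 30
python3 -m crank '[[[0,0,0],[0,0,0],1],[[0,0,0],[0,0,0],1],[[0,0,0],[0,0,-1],1],[[0,0,0],[0,0,-2],1],[[0,0,0],[0,0,-4],1],[[0,0,0],[0,0,-4],1],[[0,0,0],[0,0,-3],1],[[0,0,0],[0,0,0],1]]' 30
python3 - <<'E'
from h import *
t=np.array([.4738,-.3261]);a=np.radians(3); print('tray +46',t+.046*np.array([np.cos(a),np.sin(a)]))
delta(t+.046*np.array([np.cos(a),np.sin(a)]),.22,-87)
E
```

```text
time_s: 11.05
tcp_pos: [0.4973, 0.1071, 0.0855]
eef_rot: [-179.9, -0.2, -4.7]
contact_force: [-0.5, -3.5, 4.4]
gripper_width: 0.0496
gripper_force: 30.0
time_s: 11.85
tcp_pos: [0.4985, 0.1081, 0.2294]
eef_rot: [-179.6, -0.5, -4.7]
contact_force: [0.6, -0.2, -5.5]
gripper_width: 0.0495
gripper_force: 30.0
tray +46 [ 0.51973696 -0.32369255]
to [ 0.5197 -0.3237] 0.22 -87 turn [-0.7 -0.2 82.3] shift [ 5.63 42.86  0.7 ] len 43.2 perp
```

```bash
python3 - <<'E'
from h import *
P=np.load('pics/t0P.npy').reshape(-1,3)
m=(P[:,1]<-.15)&(P[:,1]>-.45)&(P[:,0]>.3)&(P[:,2]>.07)&(P[:,2]<.4)
for a in np.arange(.3,.85,.03):
    k=m&(abs(P[:,0]-a)<.015)
    if k.sum(): print(a.round(2),k.sum(),P[k,2].max().round(3),P[k,1].min().round(3),P[k,1].max().round(3))
m=(P[:,2]>.005)&(P[:,2]<.012)&(P[:,1]<-.26)&(P[:,1]>-.39)&(P[:,0]>.38)&(P[:,0]<.57)
print(m.sum(),cv2.minAreaRect((P[m,:2]*1000).astype(np.float32)))
E
```

```text
0.33 3 0.071 -0.188 -0.185
0.6 628 0.128 -0.448 -0.186
0.63 914 0.13 -0.448 -0.185
0.66 905 0.13 -0.449 -0.185
0.69 901 0.147 -0.449 -0.186
0.72 903 0.128 -0.45 -0.186
0.75 836 0.145 -0.45 -0.15
0.78 25 0.145 -0.165 -0.15
0.84 1060 0.4 -0.236 -0.201
1771 ((474.5148010253906, -329.4329833984375), (184.5111083984375, 123.87686920166016), 1.8394628763198853)
```

```bash
python3 -m crank '[[[0,0,0],[0.2,3,0],1],[[0,0,0],[0.2,4.5,0],1],[[0,0,0],[0.2,4.5,0],1],[[0,0,0],[0.2,4.5,0],1],[[0,0,0],[0.2,4.5,0],1],[[0,0,0],[0.2,4.5,0],1],[[0,0,0],[0.2,4.5,0],1],[[0,0,0],[0.2,4.5,0],1]]' 30
python3 -m crank '[[[0,0,0],[0.3,4.5,0],1],[[0,0,0],[0.3,3,0],1],[[0,0,8.3],[0,0,0],1],[[0,0,8.3],[0,0,0],1],[[0,0,8.3],[0,0,0],1],[[0,0,8.3],[0,0,0],1],[[0,0,8.3],[0,0,0],1],[[0,0,8.3],[0,0,0],1]]' 30
python3 -m crank '[[[0,0,8.3],[0,0,0],1],[[0,0,8.3],[0,0,0],1],[[0,0,8.3],[0,0,0],1],[[0,0,8.3],[0,0,0],1],[[0,0,0],[0,0,0],1],[[0,0,0],[0,0,0],1]]' 30
python3 - <<'E'
from h import *
delta([.486,-.3265],.0845,-87.7)
P=np.load('pics/t0P.npy').reshape(-1,3)
m=(P[:,1]<-.2)&(P[:,1]>-.44)&(P[:,0]>.5)&(P[:,2]>.1)&(P[:,2]<.2); print('toolbox',np.percentile(P[m,0],[0,.5,1,2]))
c=snap('top','t2'); q=loc(cloud(c)).reshape(-1,3)
m=(abs(q[:,2]-80)<2.5)&(q[:,0]>40)&(q[:,0]<215)&(abs(q[:,1])<115); print(m.sum(),cv2.minAreaRect(q[m][:,:2].astype(np.float32)))
E
```

```text
time_s: 12.65
tcp_pos: [0.483, -0.2395, 0.2227]
eef_rot: [-179.8, -0.0, -4.7]
contact_force: [1.5, -0.0, -5.0]
gripper_width: 0.0496
gripper_force: 30.0
time_s: 13.45
tcp_pos: [0.4832, -0.3128, 0.2221]
eef_rot: [-179.9, 0.1, -54.9]
contact_force: [-0.4, -0.2, -4.0]
gripper_width: 0.0497
gripper_force: 30.0
time_s: 14.05
tcp_pos: [0.4835, -0.3131, 0.2227]
eef_rot: [-180.0, 0.1, -87.5]
contact_force: [-0.2, 0.2, -4.3]
gripper_width: 0.0493
gripper_force: 30.0
to [ 0.486  -0.3265] 0.0845 -87.7 turn [-0.   0.1  0.2] shift [ 1.38 -0.18 13.82] len 13.9 perp
toolbox [0.59770109 0.60113196 0.60180996 0.60256543]
2057 ((131.99395751953125, -0.09052276611328125), (215.46800231933594, 132.00697326660156), 89.92611694335938)
```

```bash
python3 -m crank '[[[0,0,0.2],[1.35,-0.8,3],1],[[0,0,0],[0,0,4],1],[[0,0,0],[0,0,3.5],1],[[0,0,0],[0,0,1.5],1],[[0,0,0],[0,0,0.8],1],[[0,0,0],[0,0,0.6],1],[[0,0,0],[0,0,0.2],1],[[0,0,0],[0,0,0],1]]' 30
```

```text
time_s: 14.9
tcp_pos: [0.4933, -0.3266, 0.0883]
eef_rot: [-179.8, 0.1, -87.9]
contact_force: [-0.1, 0.4, -4.2]
gripper_width: 0.0493
gripper_force: 30.0
```

```bash
python3 -m crank '[[[0,0,0],[0,0,0.2],1],[[0,0,0],[0,0,0.2],1],[[0,0,0],[0,0,0],1]]' 30
```

```text
time_s: 15.2
tcp_pos: [0.4928, -0.3264, 0.0838]
eef_rot: [-179.9, 0.1, -87.9]
contact_force: [1.0, -0.6, -4.3]
gripper_width: 0.0496
gripper_force: 30.0
```

```bash
python3 -m crank '[[[0,0,0],[0,0,0.1],1],[[0,0,0],[0,0,0.1],1],[[0,0,0],[0,0,0],1]]' 30
```

```text
time_s: 15.5
tcp_pos: [0.4929, -0.3265, 0.0836]
eef_rot: [-179.8, 0.0, -87.9]
contact_force: [-6.0, 4.6, 12.3]
gripper_width: 0.0499
gripper_force: 30.0
```

```bash
python3 -m crank '[[[0,0,0],[0,0,-0.1],-0.4],[[0,0,0],[0,0,0],-0.4],[[0,0,0],[0,0,0],-0.4],[[0,0,0],[0,0,-1.5],-0.4],[[0,0,0],[0,0,-2.5],1],[[0,0,0],[0,3.3,0],1],[[0,0,0],[0,3.2,0],1],[[0,0,0],[0,0,0],1]]' 30
python3 -m crank '[[[0,0,0],[0,0,0],1],[[0,0,0],[0,0,0],1],[[0,0,0],[0,0,2.5],1],[[0,0,0],[0,0,2.3],1],[[0,0,0],[0,0,2],1],[[0,0,0],[0,0,0],1]]' 30
python3 - <<'E'
from h import *
delta([.467,-.327],.055,-87.7);print(r.get_state()['gripper_width'])
E
```

```text
time_s: 16.3
tcp_pos: [0.4242, -0.3284, 0.1224]
eef_rot: [-180.0, 0.1, -88.0]
contact_force: [0.6, -0.7, 0.7]
gripper_width: 0.0348
gripper_force: 0.0
time_s: 16.9
tcp_pos: [0.4268, -0.3281, 0.0517]
eef_rot: [179.8, 0.2, -87.9]
contact_force: [-1.2, 1.1, 0.5]
gripper_width: -0.0
gripper_force: 0.0
to [ 0.467 -0.327] 0.055 -87.7 turn [ 0.2  0.2 -0.2] shift [ 0.04 -4.02 -0.34] len 4.0 perp
-1.2353217779202653e-05
```

```bash
python3 -m crank '[[[0,0,0],[0,-0.6,0],1],[[0,0,0],[0,-0.5,0],1],[[0,0,0],[0,-0.5,0],1],[[0,0,0],[0,-0.5,0],1],[[0,0,0],[0,-0.5,0],1],[[0,0,0],[0,-0.5,0],1]]' 30
python3 -m crank '[[[0,0,0],[0,-0.4,0],1],[[0,0,0],[0,-0.4,0],1],[[0,0,0],[0,0,0],1],[[0,0,0],[0,1,0],1],[[0,0,0],[0,0,-4],1],[[0,0,0],[0,0,-4],1],[[0,0,0],[0,0,-4],1],[[0,0,0],[0,0,0],1]]' 30
python3 - <<'E'
from h import *
P=wrist('w3').reshape(-1,3); m=(abs(P[:,2]-.067)<.004)&(P[:,1]<-.25)&(P[:,1]>-.4)&(P[:,0]>.38)&(P[:,0]<.58)
print(m.sum(),cv2.minAreaRect((P[m,:2]*1000).astype(np.float32)))
delta(chg(30,0),.21,-4.74)
E
```

```text
time_s: 17.5
tcp_pos: [0.4582, -0.3277, 0.0554]
eef_rot: [-180.0, 0.1, -87.9]
contact_force: [-5.7, -0.4, 5.6]
gripper_width: -0.0001
gripper_force: 3.4
time_s: 18.3
tcp_pos: [0.4594, -0.3293, 0.1808]
eef_rot: [-179.3, -0.2, -87.9]
contact_force: [0.3, -0.1, -0.5]
gripper_width: 0.0002
gripper_force: 0.0
6525 ((518.2171020507812, -324.3840637207031), (49.999061584472656, 82.68071746826172), 2.4035444259643555)
to [0.5209 0.0394] 0.21 -4.74 turn [ -0.4  -0.4 -83.2] shift [-36.53  -7.65  -3.18] len 37.5 perp
```

View pics/w3.png

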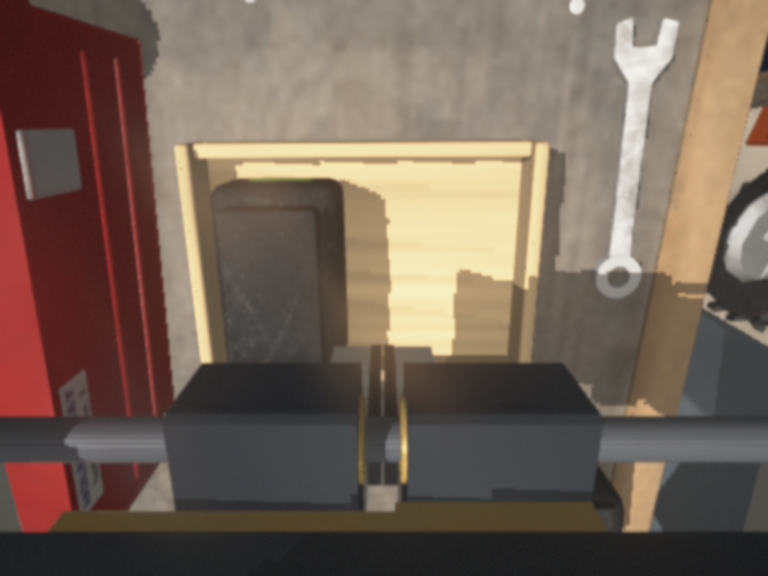

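Charged pack stands upright in the tray at x ≈ 0.518. Back to the cover, which is 4 mm short of fully back.

```bash
python3 -m crank '[[[0,0,-8.3],[0,0,-1],1],[[0,0,-8.3],[0,0,-1],1],[[0,0,-8.3],[0,0,0],1],[[0,0,-8.3],[0,0,0],1],[[0,0,-8.3],[0,0,0],1],[[0,0,-8.3],[0,0,0],1],[[0,0,-8.3],[0,0,0],1],[[0,0,-8.3],[0,0,0],1]]' 30
python3 -m crank '[[[0,0,-8.3],[0,0,0],1],[[0,0,-8.3],[0,0,0],1],[[0,0,0],[0.3,-4,0],1],[[0,0,0],[0.3,-4.5,0],1],[[0,0,0],[0.3,-4.5,0],1],[[0,0,0],[0.3,-4.5,0],1],[[0,0,0],[0.3,-4.5,0],1],[[0,0,0],[0.3,-4.5,0],1]]' 30
python3 -m crank '[[[0,0,0],[0.3,-4.5,0],1],[[0,0,0],[0.3,-4.5,0],1],[[0,0,0],[0,-1.5,0],1],[[0,0,0],[0,0,0],1],[[0,0,0],[0,0,0],1]]' 30
python3 - <<'E'
from h import *
delta(chg(45,0),.112,-4.74)
E
```

```text
time_s: 19.15
tcp_pos: [0.4559, -0.3276, 0.1932]
eef_rot: [-179.9, 0.0, -21.2]
contact_force: [-0.0, -0.3, -0.4]
gripper_width: 0.0003
gripper_force: 0.0
time_s: 19.95
tcp_pos: [0.4965, -0.0637, 0.1941]
eef_rot: [-179.9, -0.1, -4.9]
contact_force: [1.8, -0.2, 0.2]
gripper_width: 0.0003
gripper_force: 0.0
time_s: 20.45
tcp_pos: [0.5115, 0.0384, 0.1943]
eef_rot: [-179.9, -0.0, -4.9]
contact_force: [0.1, -0.3, 0.0]
gripper_width: 0.0004
gripper_force: 0.0
to [0.5359 0.0381] 0.112 -4.74 turn [-0.1 -0.  -0.1] shift [ 2.43 -0.17  8.24] len 8.6 perp
```

```bash
python3 -m crank '[[[0,0,0],[1.2,0,4],1],[[0,0,0],[1.2,0,4],1],[[0,0,0],[0.3,0,0.2],1],[[0,0,0],[0.3,0,0],1],[[0,0,0],[0.3,0,0],1],[[0,0,0],[0.3,0,0],1],[[0,0,0],[0.3,0,0],1],[[0,0,0],[0,0,0],1]]' 30
python3 - <<'E'
from h import *
print(loc(r.get_state()['tcp_pos']))
E
```

```text
time_s: 21.25
tcp_pos: [0.5504, 0.0352, 0.1142]
eef_rot: [-179.9, -0.0, -4.9]
contact_force: [-5.3, -1.9, 3.4]
gripper_width: 0.0006
gripper_force: 2.9
[ 59.68158273  -1.7157288  114.22017635]
```

```bash
python3 -m crank '[[[0,0,0],[0.2,0,0],1],[[0,0,0],[0.2,0,0],1],[[0,0,0],[0,0,0],1]]' 30
python3 -m crank '[[[0,0,0],[0.2,0,0],1],[[0,0,0],[0,0,0],1]]' 30
python3 - <<'E'
from h import *
print(loc(r.get_state()['tcp_pos']))
E
```

```text
time_s: 21.55
tcp_pos: [0.5507, 0.0349, 0.1137]
eef_rot: [-180.0, 0.3, -5.0]
contact_force: [-20.4, 5.6, 14.2]
gripper_width: 0.0002
gripper_force: 10.1
time_s: 21.75
tcp_pos: [0.5509, 0.0347, 0.1134]
eef_rot: [-180.0, 0.5, -5.0]
contact_force: [-26.4, 6.9, 19.9]
gripper_width: 0.0006
gripper_force: 13.8
[ 60.24155608  -2.1766357  113.43059474]
```

```bash
python3 -m crank '[[[0,0,0],[-1,0,0],1],[[0,0,0],[0,0,-3],-0.4],[[0,0,0],[-1.7,2,-4],-0.4],[[0,0,0],[-1.7,2,0],-0.4],[[0,0,0],[-1.7,2,0],-0.4],[[0,0,0],[0,0,0],-0.4],[[0,0,0],[0,0,0],-0.4]]' 30
python3 - <<'E'
from h import *
delta(chg(0,-63.5),.084,-4.74)
E
```

```text
time_s: 22.45
tcp_pos: [0.4918, -0.0197, 0.1843]
eef_rot: [-179.8, -0.3, -4.9]
contact_force: [-0.2, -0.9, 0.8]
gripper_width: 0.0431
gripper_force: 0.0
to [ 0.4858 -0.0214] 0.084 -4.74 turn [-0.2 -0.3 -0.2] shift [-0.63  0.25 10.03] len 10.1 perp
```

```bash
python3 -m crank '[[[0,0,-0.2],[-0.6,0.2,0],-0.4],[[0,0,0],[0,0,3],-0.4],[[0,0,0],[0,0,3],-0.4],[[0,0,0],[0,0,2],-0.4],[[0,0,0],[0,0,1.7],-0.4],[[0,0,0],[0,0,0],-0.4],[[0,0,0],[0,0,0],1],[[0,0,0],[0,0,0],1]]' 30
python3 -m crank '[[[0,0,0],[0,0,0],1],[[0,0,0],[0,0,0],1],[[0,0,0],[0,0,0],1],[[0,0,0],[0,0,-1],1],[[0,0,0],[0,0,-2],1],[[0,0,0],[0,0,-4],1],[[0,0,0],[0,0,-4],1],[[0,0,0],[0,0,-3],1]]' 30
python3 - <<'E'
from h import *
delta([.474-.043,-.3285],.21,-4.74)
E
```

```text
time_s: 23.25
tcp_pos: [0.4858, -0.0208, 0.0868]
eef_rot: [-179.9, -0.2, -4.7]
contact_force: [-0.3, -1.8, -1.1]
gripper_width: 0.0507
gripper_force: 1.0
time_s: 24.05
tcp_pos: [0.4847, -0.0212, 0.2287]
eef_rot: [-179.9, -0.2, -4.7]
contact_force: [0.9, 0.8, -5.1]
gripper_width: 0.0496
gripper_force: 30.0
to [ 0.431  -0.3285] 0.21 -4.74 turn [-0.1 -0.2  0. ] shift [-2.82 31.07  1.79] len 31.2 perp
```

```bash
python3 -m crank '[[[0,0,0],[-0.35,3,0],1],[[0,0,0],[-0.35,4.3,0],1],[[0,0,0],[-0.35,4.3,0],1],[[0,0,0],[-0.35,4.3,0],1],[[0,0,0],[-0.35,4.3,0],1],[[0,0,0],[-0.35,4.3,0],1],[[0,0,0],[-0.35,4.3,0],1],[[0,0,0],[-0.35,2.3,0],1]]' 30
python3 -m crank '[[[0,0,8.3],[0,0,0],1],[[0,0,8.3],[0,0,0],1],[[0,0,8.3],[0,0,0],1],[[0,0,8.3],[0,0,0],1],[[0,0,8.3],[0,0,0],1],[[0,0,8.3],[0,0,0],1],[[0,0,8.3],[0,0,0],1],[[0,0,8.3],[0,0,0],1]]' 30
python3 -m crank '[[[0,0,8.3],[0,0,0],1],[[0,0,8.3],[0,0,0],1],[[0,0,0],[0,0,0],1],[[0,0,0],[0,0,0],1]]' 30
python3 - <<'E'
from h import *
delta([.474-.043,-.3285],.0885,-87.6)
c=snap('top','t3'); q=loc(cloud(c)).reshape(-1,3)
m=(abs(q[:,2]-80)<2.5)&(q[:,0]>40)&(q[:,0]<215)&(abs(q[:,1])<115); print(m.sum(),cv2.minAreaRect(q[m][:,:2].astype(np.float32)))
P=cloud(c).reshape(-1,3)
for n,y0 in(('far',.52),('near',.375)):
  m=(abs(P[:,2]-.06)<.005)&(abs(P[:,0]-y0)<.06)&(abs(P[:,1]-.31)<.1); print(n,m.sum(),cv2.minAreaRect((P[m,:2]*1000).astype(np.float32)))
E
```

```text
time_s: 24.85
tcp_pos: [0.43, -0.3311, 0.2252]
eef_rot: [-179.9, -0.0, -4.8]
contact_force: [-0.2, 0.4, -4.7]
gripper_width: 0.0494
gripper_force: 30.0
time_s: 25.65
tcp_pos: [0.4307, -0.3283, 0.2253]
eef_rot: [-179.9, 0.1, -71.5]
contact_force: [0.4, -0.2, -4.6]
gripper_width: 0.0498
gripper_force: 30.0
time_s: 26.05
tcp_pos: [0.431, -0.3286, 0.2254]
eef_rot: [-179.9, 0.1, -87.5]
contact_force: [0.4, 0.6, -4.8]
gripper_width: 0.05
gripper_force: 30.0
to [ 0.431  -0.3285] 0.0885 -87.6 turn [-0.1  0.1  0.1] shift [ 0.02  0.02 13.69] len 13.7 perp
2043 ((135.79437255859375, 0.09197998046875), (132.08399963378906, 215.46388244628906), 0.035658422857522964)
far 454 ((520.2854614257812, 291.3189392089844), (90.17150115966797, 49.58480453491211), 84.42827606201172)
near 453 ((375.5185241699219, 306.34307861328125), (89.40965270996094, 49.64345932006836), 77.63169860839844)
```

Cover now at 136 mm; the far flat pack has been knocked to (0.520, 0.291). Continue lowering.

```bash
python3 -m crank '[[[0,0,0],[0,0,3],1],[[0,0,0],[0,0,4],1],[[0,0,0],[0,0,3.5],1],[[0,0,0],[0,0,2],1],[[0,0,0],[0,0,1],1],[[0,0,0],[0,0,0.3],1],[[0,0,0],[0,0,0.2],1],[[0,0,0],[0,0,0],1]]' 30
python3 -m crank '[[[0,0,0],[0,0,0.1],1],[[0,0,0],[0,0,0],1]]' 30
```

```text
time_s: 26.9
tcp_pos: [0.4324, -0.3289, 0.0864]
eef_rot: [-179.8, 0.0, -87.7]
contact_force: [1.2, 0.0, -4.4]
gripper_width: 0.0493
gripper_force: 30.0
time_s: 27.1
tcp_pos: [0.432, -0.3288, 0.0852]
eef_rot: [-179.8, 0.1, -87.7]
contact_force: [-0.2, 0.6, -4.6]
gripper_width: 0.0497
gripper_force: 30.0
```

```bash
python3 -m crank '[[[0,0,0],[0,0,0.1],1],[[0,0,0],[0,0,0],1]]' 30
python3 -m crank '[[[0,0,0],[0,0,0.1],1],[[0,0,0],[0,0,0],1]]' 30
```

```text
time_s: 27.3
tcp_pos: [0.432, -0.3288, 0.0848]
eef_rot: [-179.8, 0.0, -87.7]
contact_force: [-3.4, 2.7, 6.5]
gripper_width: 0.0499
gripper_force: 30.0
time_s: 27.5
tcp_pos: [0.4319, -0.3288, 0.0846]
eef_rot: [-179.8, 0.0, -87.7]
contact_force: [-6.0, 5.8, 14.9]
gripper_width: 0.0495
gripper_force: 30.0
```

```bash
python3 -m crank '[[[0,0,0],[0,0,-0.2],-0.35],[[0,0,0],[0,0,0],-0.35],[[0,0,0],[0,0,0],-0.35],[[0,0,0],[0,0,-1.5],-0.35],[[0,0,0],[0,0,-3.5],-0.35],[[0,0,0],[0,0,-4],-0.35],[[0,0,0],[0,0,-4],-0.35],[[0,0,7.9],[0,0,0],-0.35]]' 30
python3 -m crank '[[[0,0,0],[0,0,0],-0.5],[[0,0,0],[0,0,0],-0.5]]' 30
python3 - <<'E'
from h import *
P=wrist('w4').reshape(-1,3)
m=(P[:,2]>.055)&(P[:,2]<.08)&(P[:,1]<-.25)&(P[:,1]>-.4)&(P[:,0]>.38)&(P[:,0]<.475); 
print('pack2',m.sum(),cv2.minAreaRect((P[m,:2]*1000).astype(np.float32)))
delta([.5203,.2913],.2,-95.6)
E
```

```text
time_s: 28.3
tcp_pos: [0.4342, -0.3305, 0.2205]
eef_rot: [-179.4, -0.1, -95.6]
contact_force: [1.3, -0.1, -0.1]
gripper_width: 0.0592
gripper_force: 0.0
time_s: 28.5
tcp_pos: [0.4309, -0.3286, 0.2136]
eef_rot: [-180.0, 0.1, -95.4]
contact_force: [-0.4, -0.3, -0.7]
gripper_width: 0.0646
gripper_force: 0.0
pack2 5877 ((432.56475830078125, -327.3599548339844), (50.04408264160156, 89.47278594970703), 2.1627132892608643)
to [0.5203 0.2913] 0.2 -95.6 turn [0.  0.1 0.2] shift [-62.56  -3.03   1.48] len 62.7 perp
```

```bash
python3 -m crank '[[[0,0,0],[-3,-0.2,0],-0.5],[[0,0,0],[-4.6,-0.2,0],-0.5],[[0,0,0],[-4.6,-0.2,0],-0.5],[[0,0,0],[-4.6,-0.2,0],-0.5],[[0,0,0],[-4.6,-0.2,0],-0.5],[[0,0,0],[-4.6,-0.2,0],-0.5],[[0,0,0],[-4.6,-0.2,0],-0.5],[[0,0,0],[-4.6,-0.2,0],-0.5]]' 30
python3 -m crank '[[[0,0,0],[-4.6,-0.3,0],-0.5],[[0,0,0],[-4.6,-0.3,0],-0.5],[[0,0,0],[-4.6,-0.2,0],-0.5],[[0,0,0],[-4.6,-0.2,0],-0.5],[[0,0,0],[-4.6,-0.2,0],-0.5],[[0,0,0],[-4.4,-0.2,0],-0.5],[[0,0,0],[0,0,0],-0.5],[[0,0,0],[0,0,0],-0.5]]' 30
python3 - <<'E'
from h import *
P=wrist('w5').reshape(-1,3)
m=(P[:,2]>.052)&(P[:,2]<.07)&(abs(P[:,0]-.52)<.06)&(abs(P[:,1]-.29)<.09)
print('flat',m.sum(),cv2.minAreaRect((P[m,:2]*1000).astype(np.float32)))
delta([.5203,.2913],.074,-95.6)
E
```

```text
time_s: 29.35
tcp_pos: [0.4813, 0.0216, 0.2142]
eef_rot: [-180.0, 0.0, -95.4]
contact_force: [1.5, -0.3, -0.1]
gripper_width: 0.066
gripper_force: 0.0
time_s: 30.15
tcp_pos: [0.5219, 0.2917, 0.2136]
eef_rot: [180.0, -0.1, -95.4]
contact_force: [-0.8, -1.2, -0.4]
gripper_width: 0.0656
gripper_force: 0.0
flat 5583 ((519.6947631835938, 292.2952575683594), (89.42688751220703, 50.0599479675293), 84.04679870605469)
to [0.5203 0.2913] 0.074 -95.6 turn [ 0.  -0.   0.1] shift [-0.04  0.17 14.  ] len 14.0 perp
```

```bash
python3 -m crank '[[[0,0,0],[0,0.2,3.5],-0.5],[[0,0,0],[0,0,3.5],-0.5],[[0,0,0],[0,0,3.5],-0.5],[[0,0,0],[0,0,2],-0.5],[[0,0,0],[0,0,1.4],-0.5],[[0,0,0],[0,0,0],-0.5],[[0,0,0],[0,0,0],1],[[0,0,0],[0,0,0],1]]' 30
python3 -m crank '[[[0,0,0],[0,0,0],1],[[0,0,0],[0,0,0],1],[[0,0,0],[0,0,0],1]]' 30
python3 -m crank '[[[0,0,0],[0,0,-1],1],[[0,0,0],[0,0,-2],1],[[0,0,0],[0,0,-4],1],[[0,0,0],[0,0,-4],1],[[0,0,0],[0,0,-3],1],[[0,0,0],[0,0,0],1],[[0,0,0],[0,0,0],1]]' 30
python3 - <<'E'
from h import *
delta(chg(0,65),.21,-95.6); print(chg(0,65))
E
```

```text
time_s: 31.0
tcp_pos: [0.5216, 0.292, 0.078]
eef_rot: [-179.8, 0.2, -95.6]
contact_force: [0.6, -0.4, -0.4]
gripper_width: 0.0551
gripper_force: 0.0
time_s: 31.3
tcp_pos: [0.5211, 0.2919, 0.0779]
eef_rot: [-179.8, 0.2, -95.6]
contact_force: [-3.9, 0.0, 6.5]
gripper_width: 0.0497
gripper_force: 30.0
time_s: 32.0
tcp_pos: [0.5202, 0.2914, 0.217]
eef_rot: [-179.9, 0.2, -95.6]
contact_force: [-1.1, -1.1, -5.8]
gripper_width: 0.0495
gripper_force: 30.0
to [0.4964 0.1066] 0.21 -95.6 turn [-0.1  0.2 -0. ] shift [18.62  0.55  0.64] len 18.6 perp
[0.49641123 0.1066277 ]
```

```bash
python3 -m crank '[[[0,0,0],[3.6,0.1,0],1],[[0,0,0],[3.8,0.1,0],1],[[0,0,0],[3.8,0.1,0],1],[[0,0,0],[3.8,0.1,0],1],[[0,0,0],[3.6,0.1,0],1],[[0,0,-8.2],[0,0,0],1],[[0,0,-8.3],[0,0,0],1],[[0,0,-8.3],[0,0,0],1]]' 30
python3 -m crank '[[[0,0,-8.3],[0,0,0],1],[[0,0,-8.3],[0,0,0],1],[[0,0,-8.3],[0,0,0],1],[[0,0,-8.3],[0,0,0],1],[[0,0,-8.3],[0,0,0],1],[[0,0,-8.3],[0,0,0],1],[[0,0,-8.3],[0,0,0],1],[[0,0,-8],[0,0,0],1]]' 30
python3 -m crank '[[[0,0,0],[0,0,0],1],[[0,0,0],[0,0,0],1],[[0,0,0],[0,0,0],1]]' 30
python3 - <<'E'
from h import *
delta(chg(0,65),.13,-4.74)
E
```

```text
time_s: 32.8
tcp_pos: [0.4962, 0.1058, 0.2145]
eef_rot: [179.9, 0.0, -70.5]
contact_force: [-0.0, 0.2, -4.5]
gripper_width: 0.0493
gripper_force: 30.0
time_s: 33.6
tcp_pos: [0.4962, 0.1062, 0.2143]
eef_rot: [180.0, 0.1, -4.4]
contact_force: [-0.8, 0.8, -3.7]
gripper_width: 0.0497
gripper_force: 30.0
time_s: 33.9
tcp_pos: [0.497, 0.1066, 0.2156]
eef_rot: [-179.9, -0.0, -4.9]
contact_force: [-0.2, -0.8, -4.7]
gripper_width: 0.0496
gripper_force: 30.0
to [0.4964 0.1066] 0.13 -4.74 turn [-0.1 -0.  -0.2] shift [-0.07  0.01  8.56] len 8.6 perp
```

```bash
python3 -m crank '[[[0,0,-0.2],[-0.1,0,4],1],[[0,0,0],[0,0,4],1],[[0,0,0],[0,0,1],1],[[0,0,0],[0,0,0],1]]' 30
python3 -m crank '[[[0,0,0],[0,0,0.8],1],[[0,0,0],[0,0,0.8],1],[[0,0,0],[0,0,0.8],1],[[0,0,0],[0,0,0.6],1],[[0,0,0],[0,0,0.4],1],[[0,0,0],[0,0,0],1]]' 30
```

```text
time_s: 34.3
tcp_pos: [0.4958, 0.1064, 0.1251]
eef_rot: [180.0, 0.1, -4.6]
contact_force: [0.2, 0.5, -3.9]
gripper_width: 0.0492
gripper_force: 30.0
time_s: 34.9
tcp_pos: [0.4985, 0.107, 0.0978]
eef_rot: [-179.9, -0.4, -4.4]
contact_force: [-14.4, -6.4, 43.6]
gripper_width: 0.0497
gripper_force: 46.4
```

Hung up about 10 mm high. Lift and look.

```bash
python3 -m crank '[[[0,0,0],[0,0,-1],1],[[0,0,0],[0,0,-2],1],[[0,0,0],[0,0,-4],1],[[0,0,0],[0,0,-4],1],[[0,0,0],[0,0,0],1]]' 30
python3 - <<'E'
from h import *
P=wrist('w6'); q=loc(P).reshape(-1,3); 
m=(q[:,2]>90)&(q[:,2]<250)&(abs(q[:,1]-65)<60)&(q[:,0]>5)&(q[:,0]<80)
snap('scene','s6'); print(r.get_state()['tcp_pos'],r.get_state()['contact_force'])
E
```

```text
time_s: 35.4
tcp_pos: [0.5001, 0.1085, 0.209]
eef_rot: [-179.6, -0.7, -4.5]
contact_force: [1.2, 0.7, -3.9]
gripper_width: 0.0497
gripper_force: 43.7
[0.49694478 0.10735666 0.20357333] [-0.46370642 -0.41202853 -5.75913323]
```

View pics/w6.png

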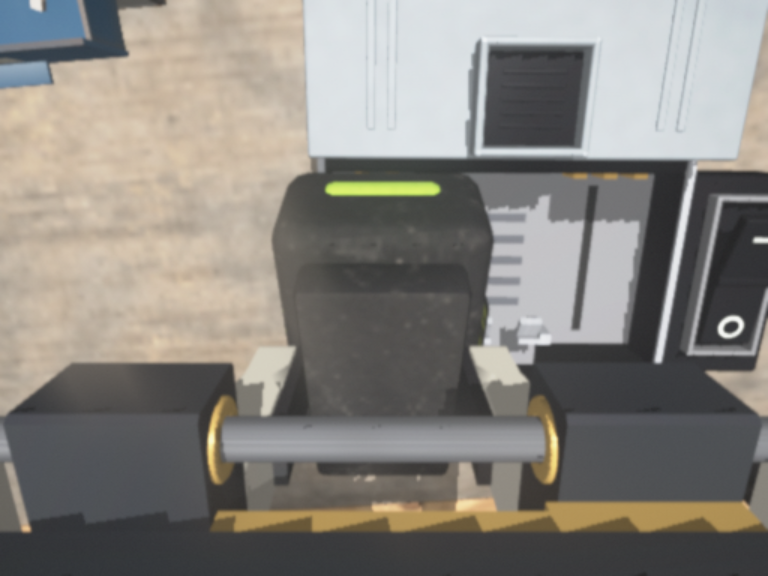

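```bash
python3 - <<'E'
import cv2
im=cv2.imread('pics/s6.png'); cv2.imwrite('pics/s6c.png',cv2.resize(im[180:420,220:500],None,fx=2.5,fy=2.5,interpolation=cv2.INTER_CUBIC))
E
```

```text
(no output)
```

View pics/s6c.png

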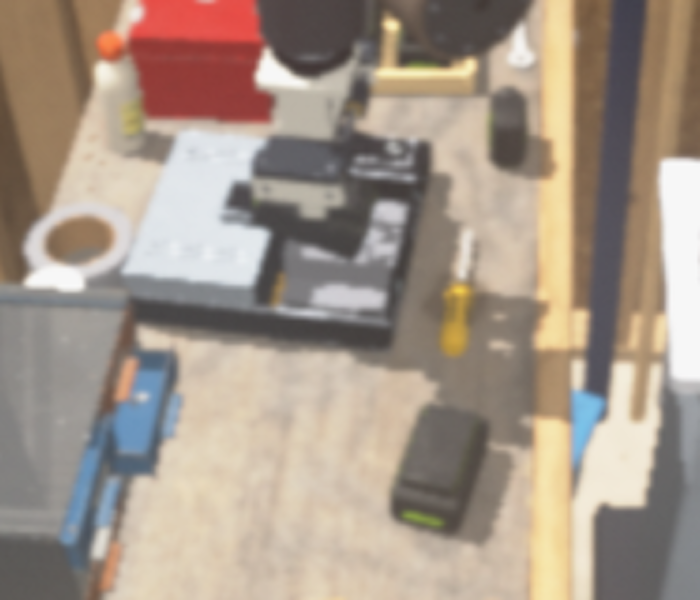

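The pack hangs level with the green stripe towards the rear; its body seems to stick out further at the rear than the neck suggests. Measure that.

```bash
python3 - <<'E'
from h import *
P=cloud(np.load('pics/w6.npz')); q=loc(P)
s=r.get_state(); t=loc(s['tcp_pos']); print('tcp',t,s['eef_rot'])
# profile along column u=380/1.5
for v in range(110,330,6):
    p=q[v,253]; print(v,(p-t).round(1),end=' | ')
print()
P=cloud(np.load('pics/w5.npz')); 
for n in('w2',):
    q=loc(cloud(np.load(f'pics/{n}.npz')))
    for u in(195,320): print([ (q[v,u]).round(0).tolist() for v in range(50,190,6)])
E
```

```text
tcp [  0.47148813  65.77056226 203.5733288 ] [-179.74772512   -0.25643958   -4.54864966]
110 [  62.3    6.6 -162.1] | 116 [ 68.1   5.1 -41.3] | 122 [ 66.2   5.  -30.5] | 128 [ 63.8   4.9 -26.9] | 134 [ 61.5   4.9 -22.4] | 140 [ 59.7   4.8 -16.4] | 146 [ 57.7   4.7 -11.9] | 152 [55.8  4.7 -8.1] | 158 [53.4  4.6 -6.8] | 164 [50.7  4.6 -6.9] | 170 [47.9  4.6 -7.3] | 176 [45.1  4.6 -7.8] | 182 [43.7  4.6 -2.9] | 188 [42.3  4.5  1.3] | 194 [40.5  4.5  3.8] | 200 [38.1  4.5  4.5] | 206 [34.9  4.5  3. ] | 212 [32.3  4.5  3.1] | 218 [28.4  4.5  0.2] | 224 [25.   4.5 -1. ] | 230 [22.1  4.5 -1.3] | 236 [18.2  4.5 -3.4] | 242 [14.6  4.5 -4.5] | 248 [11.   4.6 -5.6] | 254 [ 7.6  4.6 -6.2] | 260 [ 3.3  4.6 -8.3] | 266 [-0.3  4.6 -8.9] | 272 [-3.9  4.6 -9.5] | 278 [33.6  3.8 56.1] | 284 [33.8  3.8 59.3] | 290 [33.4  3.8 61.5] | 296 [31.7  3.8 61.6] | 302 [29.9  3.8 61.5] | 308 [27.4  3.8 60.6] | 314 [-38.8   4.7 -23.4] | 320 [-186.1    6.6 -204.9] | 326 [-195.9    6.6 -206.5] | 
[[65.0, 64.0, 41.0], [60.0, 64.0, 42.0], [54.0, 66.0, 29.0], [48.0, 62.0, 53.0], [42.0, 60.0, 68.0], [37.0, 61.0, 69.0],
[... 181 characters left out ...]
-21.0, 64.0, 69.0], [-27.0, 64.0, 69.0], [-33.0, 64.0, 69.0], [-40.0, 65.0, 69.0], [-50.0, 68.0, 53.0], [-62.0, 72.0, 33.0], [-62.0, 68.0, 58.0], [-64.0, 65.0, 73.0], [-94.0, 80.0, -2.0]]
[[65.0, -62.0, 42.0], [59.0, -63.0, 41.0], [53.0, -61.0, 49.0], [48.0, -61.0, 52.0], [42.0, -59.0, 67.0], [36.0, -59.0, 67.0], [31.0, -59.0, 67.0], [25.0, -60.0, 68.0], [20.0, -60.0, 68.0], [14.0, -60.0, 68.0], [8.0, -61.0, 68.0], [2.0, -61.0, 68.0], [-4.0, -61.0, 68.0], [-9.0, -62.0, 69.0], [-15.0, -62.0, 69.0], [-21.0, -62.0, 68.0], [-28.0, -63.0, 68.0], [-34.0, -63.0, 68.0], [-40.0, -63.0, 69.0], [-50.0, -67.0, 53.0], [-62.0, -71.0, 32.0], [-62.0, -67.0, 57.0], [-65.0, -64.0, 71.0], [-95.0, -79.0, -2.0]]
```

```bash
python3 -m crank '[[[0,0,0],[0,-3.5,0],1],[[0,0,0],[0,-4,0],1],[[0,0,0],[0,-4,0],1],[[0,0,0],[0,-4,0],1],[[0,0,0],[0,-3.5,0],1],[[0,0,0],[0,0,0],1],[[0,0,0],[0,0,0],1]]' 20
python3 - <<'E'
from h import *
q=loc(cloud(np.load('pics/t3.npz')))
for y0 in(50,65,80,-50,-65,-80):
    m=np.abs(q[...,1]-y0)<3
    w=q[m]; w=w[(abs(w[:,0])<80)]; w=w[np.argsort(w[:,0])]
    print(y0,[(int(a[0]),int(a[2])) for a in w[::3]])
for x0 in(-20,20):
    w=q[(np.abs(q[...,0]-x0)<2)&(abs(q[...,1])<120)]; w=w[np.argsort(w[:,1])]
    print(x0,[(int(a[1]),int(a[2])) for a in w[::2]])
E
```

```text
time_s: 36.2
tcp_pos: [0.5105, 0.2965, 0.2003]
eef_rot: [179.9, 0.1, -4.5]
contact_force: [0.1, -0.0, -5.1]
gripper_width: 0.0503
gripper_force: 27.3
50 [(-79, 3), (-73, 2), (-69, 6), (-65, 58), (-63, 71), (-53, 8), (-50, 11), (-43, 7), (-40, 10), (-34, 13), (-30, 4), (-23, 8), (-17, 11), (-14, 6), (-8, 10), (-4, 9), (2, 10), (8, 9), (12, 9), (18, 11), (22, 7), (27, 13), (35, 9), (38, 7), (44, 15), (48, 6), (54, 11), (58, 32), (62, 44), (66, 42), (70, 75), (72, 43), (75, 78), (79, 77)]
65 [(-78, -1), (-74, 0), (-67, 0), (-65, 75), (-61, 74), (-52, 12), (-48, 13), (-42, 11), (-35, 10), (-29, 9), (-25, 6), (-19, 10), (-16, 10), (-6, 11), (-2, 7), (3, 8), (6, 9), (13, 11), (20, 11), (27, 7), (30, 5), (36, 11), (40, 6), (46, 7), (53, 9), (56, 11), (59, 36), (61, 41), (66, 47), (70, 79), (73, 46), (74, 40), (79, 83)]
80 [(-79, 0), (-76, 0), (-70, 4), (-66, -3), (-63, 75), (-53, 10), (-47, 10), (-40, 9), (-37, 10), (-31, 8), (-27, 12), (-20, 5), (-14, 8), (-10, 6), (-4, 9), (-1, 11), (6, 2), (12, 9), (18, 7), (22, 5), (28, 8), (35, 8), (41, 11), (45, 10), (50, 13), (55, 8), (57, 34), (60, 
[... 1696 characters left out ...]
, 8), (100, 7), (104, 46), (113, 3)]
20 [(-119, 619), (-119, 48), (-118, 622), (-118, 619), (-117, 617), (-117, 542), (-117, 612), (-116, 45), (-116, 587), (-116, 598), (-116, 552), (-115, 577), (-115, 578), (-115, 584), (-115, 555), (-115, 568), (-115, 575), (-110, 44), (-103, 47), (-102, 32), (-96, 10), (-92, 12), (-89, 3), (-86, 9), (-79, 8), (-73, 7), (-66, 11), (-62, 11), (-56, 11), (-49, 11), (-43, 7), (-36, 7), (-33, 8), (-30, 9), (-21, 47), (-14, 47), (-11, 41), (-8, 44), (-2, 45), (4, 41), (10, 45), (14, 46), (17, 43), (23, 42), (26, 43), (32, 9), (38, 10), (45, 8), (51, 11), (55, 11), (61, 12), (68, 7), (78, 9), (81, 11), (88, 11), (95, 6), (101, 6), (103, 41), (111, 3), (118, -1)]
```

```bash
python3 -m crank '[[[0,0,0],[0,0,4],1],[[0,0,0],[0,0,4],1],[[0,0,0],[0,0,2],1],[[0,0,0],[0,0,1],1],[[0,0,0],[0,0,0],1]]' 20
python3 -m crank '[[[0,0,0],[0,0,0.5],1],[[0,0,0],[0,0,0],1]]' 10
python3 -m crank '[[[0,0,0],[0,0,0.3],1],[[0,0,0],[0,0,0.3],1],[[0,0,0],[0,0,0],1]]' 4
```

```text
time_s: 36.7
tcp_pos: [0.511, 0.295, 0.091]
eef_rot: [180.0, 0.0, -4.6]
contact_force: [0.0, -0.7, -3.9]
gripper_width: 0.0498
gripper_force: 26.8
time_s: 36.9
tcp_pos: [0.5121, 0.2966, 0.0883]
eef_rot: [-179.8, -0.2, -4.5]
contact_force: [-0.5, -0.1, -4.7]
gripper_width: 0.0497
gripper_force: 14.5
time_s: 37.2
tcp_pos: [0.5114, 0.2963, 0.0814]
eef_rot: [-179.9, -0.1, -4.5]
contact_force: [-0.1, -0.3, -4.0]
gripper_width: 0.0499
gripper_force: 4.0
```

```bash
python3 -m crank '[[[0,0,0],[0,0,0.3],1],[[0,0,0],[0,0,0.3],1],[[0,0,0],[0,0,0],1]]' 4
python3 -m crank '[[[0,0,0],[0,0,0.2],1],[[0,0,0],[0,0,0.2],1],[[0,0,0],[0,0,0],1]]' 3
```

```text
time_s: 37.5
tcp_pos: [0.5113, 0.2962, 0.075]
eef_rot: [-179.9, -0.1, -4.5]
contact_force: [-0.6, 0.1, -4.1]
gripper_width: 0.0503
gripper_force: 4.0
time_s: 37.8
tcp_pos: [0.512, 0.2964, 0.0719]
eef_rot: [-179.9, -0.1, -4.5]
contact_force: [1.9, -2.8, 1.6]
gripper_width: 0.0505
gripper_force: 3.0
```

```bash
python3 -m crank '[[[0,0,0],[0,0,0],-0.4],[[0,0,0],[0,0,0],-0.4],[[0,0,0],[0,0,-1],-0.4],[[0,0,0],[0,0,-4],-0.4],[[0,0,0],[-3,0,-4],-0.5],[[0,0,0],[-4,0,-4],-0.5],[[0,0,0],[-1,0,-1],-0.5],[[0,0,0],[0,0,0],-0.5]]' 30
python3 - <<'E'
from h import *
P=wrist('w7').reshape(-1,3); P=P[~np.isnan(P[:,0])]
R=(abs(P[:,0]-.515)<.08)&(abs(P[:,1]-.295)<.06)
for lo,hi in((.056,.07),(.038,.051),(.012,.07)):
    m=R&(P[:,2]>lo)&(P[:,2]<hi); print(lo,m.sum(),cv2.minAreaRect((P[m,:2]*1000).astype(np.float32)))
m=R&(P[:,2]>.054); A=np.c_[P[m,:2],np.ones(m.sum())]; print('slope',np.linalg.lstsq(A,P[m,2],rcond=None)[0])
s=r.get_state();print(s['tcp_pos'],s['eef_rot'])
E
```

```text
time_s: 38.6
tcp_pos: [0.4359, 0.3033, 0.21]
eef_rot: [-179.6, -0.3, -4.4]
contact_force: [0.9, -0.3, -0.2]
gripper_width: 0.0656
gripper_force: 0.0
0.056 6925 ((509.6320495605469, 298.73663330078125), (49.60051345825195, 89.24658203125), 85.55470275878906)
0.038 2951 ((510.02618408203125, 298.113525390625), (67.71971130371094, 107.68060302734375), 85.46575927734375)
0.012 10390 ((509.44378662109375, 298.4880065917969), (68.56852722167969, 110.01853942871094), 85.40972900390625)
slope [-2.556478    0.08135237  1.41538205]
[0.43610477 0.30283662 0.20825282] [-179.74085146   -0.18306936   -4.44695663]
```

View pics/w7.png

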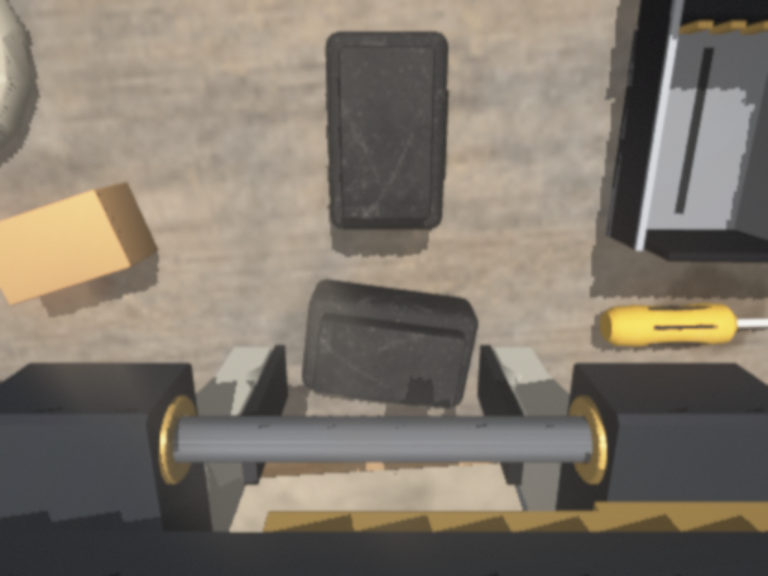

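Pack is level again at about (0.510, 0.299). Calibrate the wrist view bias against the visible charger wall.

```bash
python3 - <<'E'
from h import *
q=loc(cloud(np.load('pics/w7.npz'))).reshape(-1,3); q=q[~np.isnan(q[:,0])]
m=(abs(q[:,2]-73)<4)&(q[:,0]<-40)&(q[:,0]>-90)&(q[:,1]>0)&(q[:,1]<115); print('front wall top',m.sum(),np.percentile(q[m],[2,50,98],axis=0).round(1))
m=(abs(q[:,2]-43)<3)&(abs(q[:,0])<50)&(q[:,1]>90)&(q[:,1]<118); print('side wall top',m.sum(),np.percentile(q[m],[2,50,98],axis=0).round(1))
p=loc(np.array([.5096,.2986,0]));print('pack in charger',p)
w=q[(abs(q[:,1]-80)<4)&(q[:,0]>40)&(q[:,0]<68)]; w=w[np.argsort(w[:,0])]; print([(a[0].round(1),int(a[2])) for a in w[::15]])
q=loc(cloud(np.load('pics/w2.npz'))).reshape(-1,3)
m=(abs(q[:,2]-73)<4)&(q[:,0]<-5)&(q[:,0]>-55)&(abs(q[:,1])<22);print('keepers w2',np.percentile(q[m],[2,50,98],axis=0).round(1))
delta([.5105,.298],.0745,-4.5)
E
```

```text
front wall top 471 [[-67.1  50.7  69.3]
 [-64.   76.9  71.6]
 [-61.7 103.1  73. ]]
side wall top 990 [[-48.  104.1  40.2]
 [  4.2 107.4  44. ]
 [ 48.3 109.2  45.6]]
pack in charger [ -2.71982584 257.40559172   0.        ]
[(np.float64(40.2), 9), (np.float64(41.2), 7), (np.float64(42.7), 8), (np.float64(44.4), 8), (np.float64(45.4), 6), (np.float64(47.0), 7), (np.float64(48.6), 8), (np.float64(50.1), 8), (np.float64(51.7), 9), (np.float64(52.8), 7), (np.float64(54.3), 8), (np.float64(54.9), 20), (np.float64(55.0), 24), (np.float64(56.2), 31), (np.float64(58.0), 33), (np.float64(58.4), 39), (np.float64(58.7), 38), (np.float64(59.7), 40), (np.float64(60.8), 42), (np.float64(61.7), 41), (np.float64(62.6), 44), (np.float64(63.7), 42), (np.float64(64.6), 41), (np.float64(65.8), 42), (np.float64(66.8), 40)]
keepers w2 [[-34.  -20.9  69.3]
 [-25.9  -7.7  71.6]
 [-19.8  20.6  73.7]]
to [0.5105 0.298 ] 0.0745 -4.5 turn [-0.3 -0.2  0.1] shift [ 7.41 -0.03 13.4 ] len 15.3 perp
```

```bash
python3 -m crank '[[[0,0,0],[3.7,0,3],-0.5],[[0,0,0],[3.75,0,3.5],-0.5],[[0,0,0],[0,0,3],-0.5],[[0,0,0],[0,0,2],-0.5],[[0,0,0],[0,0,1.5],-0.5],[[0,0,0],[0,0,0.4],-0.5],[[0,0,0],[0,0,0],-0.5],[[0,0,0],[0,0,0],-0.5]]' 30
python3 - <<'E'
from h import *
delta([.511,.298],.0745,-4.5)
E
```

```text
time_s: 39.45
tcp_pos: [0.5103, 0.2966, 0.0737]
eef_rot: [-179.9, -0.1, -4.5]
contact_force: [0.3, 0.5, -0.0]
gripper_width: 0.0655
gripper_force: 0.0
to [0.511 0.298] 0.0745 -4.5 turn [-0.1 -0.1 -0. ] shift [ 0.06 -0.14 -0.08] len 0.2 perp
```

```bash
python3 -m crank '[[[0,0,0],[0,-0.1,0],-0.5],[[0,0,0],[0,0,0],1],[[0,0,0],[0,0,0],1],[[0,0,0],[0,0,0],1],[[0,0,0],[0,0,0],1]]' 35
python3 -m crank '[[[0,0,0],[0,0,-1],1],[[0,0,0],[0,0,-2],1],[[0,0,0],[0,0,-3],1],[[0,0,0],[0,0,-3],1],[[0,0,0],[0,0,-2],1],[[0,0,0.2],[0,0,0],1],[[0,0,0],[0,0,0],1]]' 35
python3 - <<'E'
from h import *
delta(chg(-2.5,65),.13,-4.74)
E
```

```text
time_s: 39.95
tcp_pos: [0.5099, 0.2974, 0.0742]
eef_rot: [-179.9, -0.1, -4.5]
contact_force: [-0.6, -2.0, 4.1]
gripper_width: 0.0495
gripper_force: 35.0
time_s: 40.65
tcp_pos: [0.5091, 0.2973, 0.1832]
eef_rot: [-179.9, -0.1, -4.8]
contact_force: [-0.3, -0.4, -5.0]
gripper_width: 0.0494
gripper_force: 35.0
to [0.4939 0.1068] 0.13 -4.74 turn [-0.1 -0.1 -0. ] shift [ 0.06 19.12  5.28] len 19.8 perp
```

```bash
python3 -m crank '[[[0,0,0],[0,3.5,0],1],[[0,0,0],[0,4.2,0],1],[[0,0,0],[0,4.2,0],1],[[0,0,0],[0,4.2,0],1],[[0,0,0],[0,3,0],1],[[0,0,0],[0,0,0],1],[[0,0,0],[0,0,0],1]]' 35
python3 - <<'E'
from h import *
delta(chg(-2.5,65),.125,-4.74)
s=r.get_state()
# check tilt of pack in hand
P=wrist('w8'); q=loc(P); t=loc(s['tcp_pos'])
print([(q[v,253]-t).round(1).tolist() for v in range(140,275,12)])
E
```

```text
time_s: 41.35
tcp_pos: [0.4932, 0.1061, 0.1821]
eef_rot: [-180.0, 0.0, -4.8]
contact_force: [0.9, 0.9, -4.8]
gripper_width: 0.0494
gripper_force: 35.0
to [0.4939 0.1068] 0.125 -4.74 turn [-0.   0.  -0.1] shift [ 0.06 -0.07  5.71] len 5.7 perp
[[53.7, 2.9, -37.8], [48.8, 2.9, -32.5], [44.8, 2.9, -24.3], [40.8, 2.9, -17.7], [35.4, 2.9, -16.8], [30.0, 2.9, -15.6], [23.7, 3.0, -16.4], [17.5, 3.0, -16.8], [11.3, 3.0, -16.8], [5.2, 3.1, -16.3], [-1.5, 3.1, -16.6], [nan, nan, nan]]
```

Pack is level in hand (top 16.5 mm below TCP throughout). Lower gently.

```bash
python3 -m crank '[[[0,0,0],[0,0,2],1],[[0,0,0],[0,0,2],1],[[0,0,0],[0,0,1.5],1],[[0,0,0],[0,0,0.3],1],[[0,0,0],[0,0,0.3],1],[[0,0,0],[0,0,0.3],1],[[0,0,0],[0,0,0],1]]' 35
python3 -m crank '[[[0,0,0],[0,0,0.3],1],[[0,0,0],[0,0,0.3],1],[[0,0,0],[0,0,0.3],1],[[0,0,0],[0,0,0],1]]' 35
```

```text
time_s: 42.1
tcp_pos: [0.4943, 0.1075, 0.1196]
eef_rot: [-179.9, -0.1, -4.7]
contact_force: [0.6, 0.1, -4.8]
gripper_width: 0.0498
gripper_force: 35.0
time_s: 42.5
tcp_pos: [0.4939, 0.107, 0.1101]
eef_rot: [-179.9, -0.1, -4.7]
contact_force: [-0.3, 0.4, -5.2]
gripper_width: 0.0495
gripper_force: 35.0
```

```bash
python3 -m crank '[[[0,0,0],[0,0,0.3],1],[[0,0,0],[0,0,0.3],1],[[0,0,0],[0,0,0],1]]' 35
python3 -m crank '[[[0,0,0],[0,0,0.3],1],[[0,0,0],[0,0,0.3],1],[[0,0,0],[0,0,0],1]]' 35
python3 -m crank '[[[0,0,0],[0,0,0.3],1],[[0,0,0],[0,0,0.2],1],[[0,0,0],[0,0,0],1]]' 35
```

```text
time_s: 42.8
tcp_pos: [0.4939, 0.107, 0.104]
eef_rot: [-179.9, -0.1, -4.7]
contact_force: [1.2, -0.2, -4.5]
gripper_width: 0.0495
gripper_force: 35.0
time_s: 43.1
tcp_pos: [0.4939, 0.1071, 0.098]
eef_rot: [-179.9, -0.1, -4.7]
contact_force: [0.1, -1.0, -3.6]
gripper_width: 0.0496
gripper_force: 35.0
time_s: 43.4
tcp_pos: [0.494, 0.1071, 0.0931]
eef_rot: [-179.9, -0.1, -4.7]
contact_force: [-0.1, -0.4, -5.1]
gripper_width: 0.049
gripper_force: 35.0
```

```bash
python3 -m crank '[[[0,0,0],[0,0,0.3],1],[[0,0,0],[0,0,0.3],1],[[0,0,0],[0,0,0],1]]' 35
python3 -m crank '[[[0,0,0],[0,0,0.2],1],[[0,0,0],[0,0,0.1],1],[[0,0,0],[0,0,0],1]]' 35
```

```text
time_s: 43.7
tcp_pos: [0.4939, 0.1071, 0.087]
eef_rot: [-179.9, -0.1, -4.7]
contact_force: [-0.6, -0.3, -4.9]
gripper_width: 0.0496
gripper_force: 35.0
time_s: 44.0
tcp_pos: [0.4942, 0.1072, 0.0844]
eef_rot: [-179.9, -0.1, -4.7]
contact_force: [-0.5, 0.9, -3.8]
gripper_width: 0.0496
gripper_force: 35.0
```

```bash
python3 -m crank '[[[0,0,0],[0,0,0.1],1],[[0,0,0],[0,0,0.1],1],[[0,0,0],[0,0,0],1]]' 35
python3 -m crank '[[[0,0,0],[0,0,-0.1],-0.4],[[0,0,0],[0,0,0],-0.4],[[0,0,0],[0,0,0],-0.4],[[0,0,0],[0,0,-1.5],-0.4],[[0,0,0],[0,0,-3],-0.4],[[0,0,0],[0,0,-4],-0.4],[[0,0,0],[0,0,-3.5],-0.4],[[0,0,0],[0,0,0],-0.5]]' 30
python3 -m crank '[[[0,0,8],[0,0,0],-0.5],[[0,0,8],[0,0,0],-0.5],[[0,0,8],[0,0,0],-0.5],[[0,0,8],[0,0,0],-0.5],[[0,0,8],[0,0,0],-0.5],[[0,0,8],[0,0,0],-0.5],[[0,0,8],[0,0,0],-0.5],[[0,0,8],[0,0,0],-0.5]]' 30
python3 -m crank '[[[0,0,8],[0,0,0],-0.5],[[0,0,8],[0,0,0],-0.5],[[0,0,8],[0,0,0],-0.5],[[0,0,8],[0,0,0],-0.5],[[0,0,1.7],[0,0,0],-0.5],[[0,0,0],[0,0,0],-0.5]]' 30
python3 - <<'E'
from h import *
delta([.3755,.3063],.2,-102.4)
c=snap('top','t4');P=cloud(c).reshape(-1,3)
m=(abs(P[:,2]-.06)<.005)&(abs(P[:,0]-.375)<.06)&(abs(P[:,1]-.31)<.1); print(m.sum(),cv2.minAreaRect((P[m,:2]*1000).astype(np.float32)))
E
```

```text
time_s: 44.3
tcp_pos: [0.4943, 0.1073, 0.0841]
eef_rot: [-179.9, -0.1, -4.7]
contact_force: [-7.5, -0.6, 15.0]
gripper_width: 0.0496
gripper_force: 35.0
time_s: 45.1
tcp_pos: [0.4967, 0.1082, 0.2085]
eef_rot: [-179.7, -0.5, -4.7]
contact_force: [1.0, -0.4, -0.8]
gripper_width: 0.0642
gripper_force: 0.0
time_s: 45.9
tcp_pos: [0.494, 0.107, 0.203]
eef_rot: [-179.9, 0.0, -69.1]
contact_force: [-0.1, 0.0, -0.2]
gripper_width: 0.0659
gripper_force: 0.0
time_s: 46.5
tcp_pos: [0.4939, 0.107, 0.2032]
eef_rot: [-179.9, 0.1, -102.3]
contact_force: [0.6, -1.0, 0.4]
gripper_width: 0.066
gripper_force: 0.0
to [0.3755 0.3063] 0.2 -102.4 turn [-0.1  0.1  0.1] shift [-16.95  15.81   0.33] len 23.2 perp
80 ((367.5542907714844, 275.5198974609375), (26.308130264282227, 46.58186340332031), 76.24032592773438)
```

```bash
python3 -m crank '[[[0,0,0],[-3.4,3.1,0],-0.5],[[0,0,0],[-3.4,3.2,0],-0.5],[[0,0,0],[-3.4,3.2,0],-0.5],[[0,0,0],[-3.4,3.2,0],-0.5],[[0,0,0],[-3.4,3.1,0],-0.5],[[0,0,0],[0,0,0],-0.5],[[0,0,0],[0,0,0],-0.5]]' 30
python3 - <<'E'
from h import *
P=wrist('w9').reshape(-1,3)
m=(P[:,2]>.052)&(P[:,2]<.07)&(abs(P[:,0]-.375)<.06)&(abs(P[:,1]-.306)<.09)
print('flat',m.sum(),cv2.minAreaRect((P[m,:2]*1000).astype(np.float32)))
delta([.3755,.3063],.074,-102.4)
E
```

```text
time_s: 47.25
tcp_pos: [0.3756, 0.3079, 0.2034]
eef_rot: [-179.9, 0.1, -102.1]
contact_force: [0.2, -0.8, -0.1]
gripper_width: 0.0656
gripper_force: 0.0
flat 5949 ((374.4543762207031, 307.40771484375), (89.71427154541016, 50.11482238769531), 77.51681518554688)
to [0.3755 0.3063] 0.074 -102.4 turn [-0.1  0.1  0.2] shift [ 0.11  0.05 12.94] len 12.9 perp
```

```bash
python3 -m crank '[[[0,0,0.2],[0.1,0.1,3],-0.5],[[0,0,0],[0,0,4],-0.5],[[0,0,0],[0,0,3],-0.5],[[0,0,0],[0,0,2],-0.5],[[0,0,0],[0,0,0.8],-0.5],[[0,0,0],[0,0,0],-0.5],[[0,0,0],[0,0,0],-0.5]]' 35
python3 - <<'E'
from h import *
delta([.3752,.3063],.074,-102.4)
E
```

```text
time_s: 48.0
tcp_pos: [0.376, 0.3066, 0.0764]
eef_rot: [-179.9, 0.2, -102.6]
contact_force: [-0.3, 0.4, 0.4]
gripper_width: 0.0659
gripper_force: 0.0
to [0.3752 0.3063] 0.074 -102.4 turn [-0.1  0.2 -0.2] shift [0.04 0.07 0.24] len 0.3 perp
```

```bash
python3 -m crank '[[[0,0,0],[0,0,0.2],-0.5],[[0,0,0],[0,0,0],1],[[0,0,0],[0,0,0],1],[[0,0,0],[0,0,0],1],[[0,0,0],[0,0,0],1]]' 35
python3 -m crank '[[[0,0,0],[0,0,-1],1],[[0,0,0],[0,0,-2],1],[[0,0,0],[0,0,-3.5],1],[[0,0,0],[0,0,-3.5],1],[[0,0,0],[0,0,-2],1],[[0,0,0],[0,0,-1],1],[[0,0,0],[0,0,0],1]]' 35
python3 - <<'E'
from h import *
delta(chg(-2.5,-65),.2,-102.4)
E
```

```text
time_s: 48.5
tcp_pos: [0.3752, 0.3068, 0.074]
eef_rot: [-179.9, 0.1, -102.6]
contact_force: [-3.8, 0.4, 7.4]
gripper_width: 0.0496
gripper_force: 35.0
time_s: 49.2
tcp_pos: [0.375, 0.3064, 0.2043]
eef_rot: [-179.9, 0.2, -102.6]
contact_force: [-0.4, 1.4, -6.9]
gripper_width: 0.0496
gripper_force: 35.0
to [ 0.4832 -0.0227] 0.2 -102.4 turn [-0.1  0.2 -0.2] shift [ 29.75 -17.75   0.36] len 34.6 perp
```

```bash
python3 -m crank '[[[0,0,0],[3,-1.8,0],1],[[0,0,0],[3.9,-2.3,0],1],[[0,0,0],[3.9,-2.3,0],1],[[0,0,0],[3.9,-2.3,0],1],[[0,0,0],[3.9,-2.3,0],1],[[0,0,0],[3.9,-2.3,0],1],[[0,0,0],[3.9,-2.3,0],1],[[0,0,0],[3.2,-2,0],1]]' 35
python3 -m crank '[[[0,0,-8],[0,0,0],1],[[0,0,-8],[0,0,0],1],[[0,0,-8],[0,0,0],1],[[0,0,-8],[0,0,0],1],[[0,0,-8],[0,0,0],1],[[0,0,-8],[0,0,0],1],[[0,0,-8],[0,0,0],1],[[0,0,-8],[0,0,0],1]]' 35
python3 -m crank '[[[0,0,-8],[0,0,0],1],[[0,0,-8],[0,0,0],1],[[0,0,-8],[0,0,0],1],[[0,0,-8],[0,0,0],1],[[0,0,-1.8],[0,0,0],1],[[0,0,0],[0,0,0],1],[[0,0,0],[0,0,0],1]]' 35
python3 - <<'E'
from h import *
delta(chg(-2.5,-65),.12,-4.74)
s=r.get_state();P=wrist('w10'); q=loc(P); t=loc(s['tcp_pos'])
print([(q[v,253]-t).round(1).tolist() for v in range(140,275,12)])
E
```

```text
time_s: 50.0
tcp_pos: [0.4811, -0.0234, 0.2013]
eef_rot: [179.9, 0.0, -102.7]
contact_force: [1.1, 0.0, -6.3]
gripper_width: 0.0498
gripper_force: 35.0
time_s: 50.8
tcp_pos: [0.4808, -0.0213, 0.201]
eef_rot: [180.0, 0.1, -38.3]
contact_force: [-0.6, 0.2, -6.1]
gripper_width: 0.0496
gripper_force: 35.0
time_s: 51.5
tcp_pos: [0.4813, -0.0212, 0.2019]
eef_rot: [-179.9, 0.0, -4.9]
contact_force: [-0.2, 0.2, -6.1]
gripper_width: 0.0498
gripper_force: 35.0
to [ 0.4832 -0.0227] 0.12 -4.74 turn [-0.1  0.  -0.2] shift [0.21 0.15 8.19] len 8.2 perp
[[54.6, 2.8, -33.0], [49.2, 2.9, -30.6], [46.4, 2.8, -17.8], [41.4, 2.8, -15.6], [35.8, 2.9, -15.6], [29.6, 2.9, -16.7], [24.0, 2.9, -15.7], [17.7, 3.0, -16.4], [11.6, 3.0, -16.1], [5.5, 3.0, -15.6], [-1.3, 3.1, -16.3], [-8.1, 3.1, -16.4]]
```

```bash
python3 - <<'E'
from h import *
for f,t in(('w8',loc(np.array([.4932,.1061,.1821]))),('w10',loc(np.array([.4813,-.0212,.2019])))):
    q=loc(cloud(np.load(f'pics/{f}.npz')))-t
    for lo,hi in((-20,-13),(-36,-28)):
        m=(q[...,2]>lo)&(q[...,2]<hi)&(abs(q[...,1])<20)&(q[...,0]>20)&(q[...,0]<70); print(f,lo,np.percentile(q[m][:,0],[90,97,99,100]).round(1))
E
```

```text
w8 -20 [43.  44.3 44.7 45.1]
w8 -36 [52.9 53.7 53.8 54.6]
w10 -20 [45.2 46.5 46.8 47.3]
w10 -36 [55.6 56.2 56.5 56.7]
```

```bash
python3 -m crank '[[[0,0,-0.2],[0,0.15,0],1],[[0,0,0],[0,0,3],1],[[0,0,0],[0,0,3],1],[[0,0,0],[0,0,2],1],[[0,0,0],[0,0,0.3],1],[[0,0,0],[0,0,0.3],1],[[0,0,0],[0,0,0.3],1],[[0,0,0],[0,0,0],1]]' 35
python3 -m crank '[[[0,0,0],[0,0,0.3],1],[[0,0,0],[0,0,0.2],1],[[0,0,0],[0,0,0],1]]' 35
python3 -m crank '[[[0,0,0],[0,0,0.3],1],[[0,0,0],[0,0,0.2],1],[[0,0,0],[0,0,0],1]]' 35
python3 - <<'E'
from h import *
s=r.get_state();print(loc(s['tcp_pos']),s['eef_rot'])
E
```

```text
time_s: 52.35
tcp_pos: [0.4827, -0.0222, 0.1149]
eef_rot: [-179.9, -0.2, -4.6]
contact_force: [-0.0, 0.7, -5.9]
gripper_width: 0.0498
gripper_force: 35.0
time_s: 52.65
tcp_pos: [0.482, -0.0224, 0.1092]
eef_rot: [-179.9, -0.1, -4.6]
contact_force: [-0.2, -0.0, -5.8]
gripper_width: 0.0495
gripper_force: 35.0
time_s: 52.95
tcp_pos: [0.4819, -0.0224, 0.1039]
eef_rot: [-179.9, -0.1, -4.6]
contact_force: [-1.2, -0.3, -6.1]
gripper_width: 0.0494
gripper_force: 35.0
[ -3.78643414 -64.81543393 103.87277751] [-1.79914755e+02 -6.20875144e-02 -4.62536505e+00]
```

```bash
python3 -m crank '[[[0,0,0],[0,0,0.3],1],[[0,0,0],[0,0,0.3],1],[[0,0,0],[0,0,0],1]]' 35
python3 -m crank '[[[0,0,0],[0,0,0.3],1],[[0,0,0],[0,0,0.2],1],[[0,0,0],[0,0,0],1]]' 35
python3 -m crank '[[[0,0,0],[0,0,0.3],1],[[0,0,0],[0,0,0.3],1],[[0,0,0],[0,0,0],1]]' 35
```

```text
time_s: 53.25
tcp_pos: [0.4818, -0.0224, 0.0977]
eef_rot: [-179.9, -0.0, -4.6]
contact_force: [-0.1, -0.5, -5.6]
gripper_width: 0.0493
gripper_force: 35.0
time_s: 53.55
tcp_pos: [0.482, -0.0224, 0.0929]
eef_rot: [-179.9, -0.1, -4.6]
contact_force: [0.1, -0.2, -5.3]
gripper_width: 0.0496
gripper_force: 35.0
time_s: 53.85
tcp_pos: [0.4819, -0.0224, 0.0868]
eef_rot: [-179.9, -0.1, -4.6]
contact_force: [-1.0, 0.6, -6.4]
gripper_width: 0.0495
gripper_force: 35.0
```

```bash
python3 -m crank '[[[0,0,0],[0,0,0.2],1],[[0,0,0],[0,0,0.1],1],[[0,0,0],[0,0,0],1]]' 35
python3 -m crank '[[[0,0,0],[0,0,0.1],1],[[0,0,0],[0,0,0.1],1],[[0,0,0],[0,0,0],1]]' 35
```

```text
time_s: 54.15
tcp_pos: [0.4827, -0.0223, 0.0845]
eef_rot: [-179.9, -0.1, -4.6]
contact_force: [-0.4, -0.2, -3.1]
gripper_width: 0.0495
gripper_force: 35.0
time_s: 54.45
tcp_pos: [0.4831, -0.0222, 0.084]
eef_rot: [-179.9, -0.2, -4.6]
contact_force: [-5.0, 1.1, 15.8]
gripper_width: 0.0497
gripper_force: 35.0
```

```bash
python3 -m crank '[[[0,0,0],[0,0,-0.1],-0.4],[[0,0,0],[0,0,0],-0.4],[[0,0,0],[0,0,0],-0.4],[[0,0,0],[0,0,-1.5],-0.4],[[0,0,0],[0,0,-4],-0.4],[[0,0,0],[0,0,-4],1],[[0,0,0],[-1.3,-2,-4],1],[[0,0,0],[-1.3,-2,-4],1]]' 30
python3 -m crank '[[[0,0,0],[-1.3,-2,-2],1],[[0,0,0],[0,0,0],1],[[0,0,0],[0,0,0],1]]' 30
python3 - <<'E'
from h import *
P=wrist('w11'); q=loc(P).reshape(-1,3); q=q[~np.isnan(q[:,0])]
for lo,hi in((35,100),(-100,-30)):
    m=(q[:,1]>lo)&(q[:,1]<hi)&(abs(q[:,0])<55)&(q[:,2]>65.5)&(q[:,2]<72); print(cv2.minAreaRect(q[m][:,:2].astype(np.float32)),np.percentile(q[m][:,2],[5,50,95]))
    A=np.c_[q[m][:,:2],np.ones(m.sum())];print(np.linalg.lstsq(A,q[m][:,2],rcond=None)[0])
s=r.get_state();print(loc(s['tcp_pos']))
delta(chg(98,0),.13,-4.74)
E
```

```text
time_s: 55.25
tcp_pos: [0.4587, 0.0194, 0.2597]
eef_rot: [-179.9, -0.1, -4.7]
contact_force: [1.0, 1.5, 0.4]
gripper_width: 0.0427
gripper_force: 0.0
time_s: 55.55
tcp_pos: [0.4476, 0.0408, 0.2785]
eef_rot: [-179.8, -0.1, -4.5]
contact_force: [-0.4, 0.6, -1.1]
gripper_width: 0.0189
gripper_force: 0.0
((-2.931507110595703, 67.67235565185547), (89.2138900756836, 49.8248176574707), 0.08182520419359207) [66.43205134 67.82795346 69.09706338]
[-1.51974098e-03  1.24908970e-03  6.77315489e+01]
((-0.6372642517089844, -61.9091796875), (88.83918762207031, 49.849365234375), 0.2468017339706421) [66.49140883 67.87755981 69.12174217]
[-1.31132557e-03 -1.61804457e-03  6.77456890e+01]
[-43.28859661  -5.13830861 277.6998347 ]
to [0.5887 0.0338] 0.13 -4.74 turn [-0.1 -0.1  0.1] shift [14.11 -0.45 14.79] len 20.4 perp
```

View pics/w11.png

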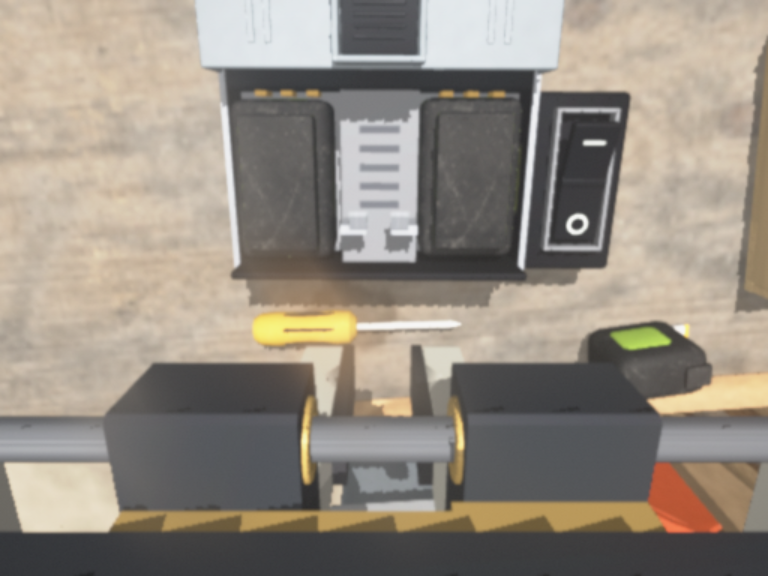

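Both flat packs sit flat at the same height as the originals; rocker off. Now shut the cover.

```bash
python3 -m crank '[[[0,0,0.1],[3,-0.1,2],1],[[0,0,0],[4,-0.1,4],1],[[0,0,0],[4,-0.1,4],1],[[0,0,0],[3,-0.1,4],1],[[0,0,0],[0,0,0],1],[[0,0,0],[0,0,0],1]]' 30
python3 - <<'E'
from h import *
delta(chg(98,0.3),.1165,-4.74);print(r.get_state()['gripper_width'])
E
```

```text
time_s: 56.2
tcp_pos: [0.5776, 0.0321, 0.1443]
eef_rot: [179.9, 0.3, -4.8]
contact_force: [0.4, -0.4, 0.2]
gripper_width: 0.0006
gripper_force: 0.0
to [0.5887 0.0341] 0.1165 -4.74 turn [ 0.1  0.3 -0.1] shift [ 1.1  -0.29  2.77] len 3.0 perp
0.000559199552509223
```

```bash
python3 -m crank '[[[0,0,0],[1,-0.3,0],1],[[0,0,0],[0,0,1.2],1],[[0,0,0],[0,0,0],1],[[0,0,0],[0,0,0.8],1],[[0,0,0],[0,0,0.6],1],[[0,0,0],[0,0,0],1],[[0,0,0],[0,0,0],1]]' 30
python3 - <<'E'
from h import *
delta(chg(98,0.3),.1165,-4.74)
E
```

```text
time_s: 56.9
tcp_pos: [0.5887, 0.0358, 0.1219]
eef_rot: [-179.9, -0.1, -4.7]
contact_force: [0.3, -0.7, 0.6]
gripper_width: 0.0002
gripper_force: 0.0
to [0.5887 0.0341] 0.1165 -4.74 turn [-0.1 -0.1  0. ] shift [0.01 0.17 0.54] len 0.6 perp
```

```bash
python3 -m crank '[[[0,0,0],[0,0.15,0],1],[[0,0,0],[0,0,0.5],1],[[0,0,0],[0,0,0],1],[[0,0,0],[-0.6,0,0],1],[[0,0,0],[-0.6,0,0],1],[[0,0,0],[-0.6,0,0],1],[[0,0,0],[-0.6,0,0],1]]' 30
python3 -m crank '[[[0,0,0],[-1,0,0],1],[[0,0,0],[-1,0,0],1],[[0,0,0],[-1,0,0],1],[[0,0,0],[-1,0,0],1],[[0,0,0],[-1,0,0],1],[[0,0,0],[-1,0,0],1]]' 30
python3 - <<'E'
from h import *
print(loc(r.get_state()['tcp_pos']))
E
```

```text
time_s: 57.6
tcp_pos: [0.5649, 0.0364, 0.1172]
eef_rot: [-179.9, -0.2, -4.7]
contact_force: [4.0, -1.0, -0.9]
gripper_width: 0.0006
gripper_force: 1.2
time_s: 58.2
tcp_pos: [0.5045, 0.0415, 0.117]
eef_rot: [-179.9, -0.1, -4.7]
contact_force: [3.3, 1.0, 3.1]
gripper_width: 0.0004
gripper_force: 1.8
[ 13.43733386   0.73601405 117.01341257]
```

```bash
python3 -m crank '[[[0,0,0],[-1,0,0],1],[[0,0,0],[-1,0,0],1],[[0,0,0],[-1,0,0],1],[[0,0,0],[-1,0,0],1],[[0,0,0],[-0.8,0,0],1],[[0,0,0],[-0.6,0,0],1]]' 30
python3 -m crank '[[[0,0,0],[-0.3,0,0],1],[[0,0,0],[-0.3,0,0],1],[[0,0,0],[0,0,0],1]]' 30
python3 - <<'E'
from h import *
print(loc(r.get_state()['tcp_pos']))
E
```

```text
time_s: 58.8
tcp_pos: [0.4521, 0.0459, 0.117]
eef_rot: [-179.9, -0.3, -4.7]
contact_force: [15.0, -5.1, -4.7]
gripper_width: 0.0005
gripper_force: 6.4
time_s: 59.1
tcp_pos: [0.4449, 0.0462, 0.1167]
eef_rot: [-179.9, -0.1, -4.7]
contact_force: [2.4, 0.2, 3.4]
gripper_width: -0.0001
gripper_force: 1.8
[-46.34724534   0.5508485  116.68930215]
```

```bash
python3 -m crank '[[[0,0,0],[-0.2,0,0],1],[[0,0,0],[-0.2,0,0],1],[[0,0,0],[0,0,0],1]]' 30
python3 -m crank '[[[0,0,0],[-0.2,0,0],1],[[0,0,0],[-0.1,0,0],1],[[0,0,0],[0,0,0],1]]' 30
python3 - <<'E'
from h import *
print(loc(r.get_state()['tcp_pos']))
E
```

```text
time_s: 59.4
tcp_pos: [0.4407, 0.0463, 0.1164]
eef_rot: [-179.9, -0.1, -4.7]
contact_force: [2.5, 0.3, 2.1]
gripper_width: 0.0001
gripper_force: 1.5
time_s: 59.7
tcp_pos: [0.44, 0.0468, 0.1169]
eef_rot: [-179.9, -0.3, -4.7]
contact_force: [12.0, -4.6, -4.3]
gripper_width: 0.0006
gripper_force: 5.7
[-51.29419648   0.68933156 116.92094662]
```

```bash
python3 -m crank '[[[0,0,0],[-0.2,0,0],1],[[0,0,0],[-0.1,0,0],1],[[0,0,0],[0,0,0],1]]' 30
python3 -m crank '[[[0,0,0],[1,0,-0.1],1],[[0,0,0],[0.7,0,0],1],[[0,0,0],[0.6,0,0],1],[[0,0,0],[0.3,0,0],1],[[0,0,0],[0,0,0],1]]' 30
python3 - <<'E'
from h import *
print(loc(r.get_state()['tcp_pos']))
E
```

```text
time_s: 60.0
tcp_pos: [0.4393, 0.0474, 0.1177]
eef_rot: [-179.8, -0.5, -4.6]
contact_force: [21.1, -7.4, -6.5]
gripper_width: 0.0005
gripper_force: 9.4
time_s: 60.5
tcp_pos: [0.461, 0.0446, 0.1172]
eef_rot: [-179.9, -0.0, -4.7]
contact_force: [-0.5, -0.4, -0.5]
gripper_width: 0.0006
gripper_force: 0.0
[-30.14650545   0.29441945 117.18686833]
```

```bash
python3 -m crank '[[[0,0,0],[0.3,0,0],1],[[0,0,0],[0.2,0,0],1],[[0,0,0],[0.2,0,0],1],[[0,0,0],[0,0,0],1]]' 30
python3 - <<'E'
from h import *
print(loc(r.get_state()['tcp_pos']))
E
```

```text
time_s: 60.9
tcp_pos: [0.4653, 0.044, 0.1171]
eef_rot: [-179.9, 0.2, -4.8]
contact_force: [-12.0, 5.9, 8.9]
gripper_width: 0.0005
gripper_force: 7.5
[-2.58001046e+01  1.11770317e-02  1.17063940e+02]
```

Latched (holds against 12 N). Withdraw, check tab and cover.

```bash
python3 -m crank '[[[0,0,0],[-0.9,0,0],1],[[0,0,0],[0,0,-2],1],[[0,0,0],[0,0,-4],1],[[0,0,0],[-2,2.5,-4],1],[[0,0,0],[-2,2.5,-4],1],[[0,0,0],[-2,2.5,0],1],[[0,0,0],[0,0,0],1],[[0,0,0],[0,0,0],1]]' 30
python3 - <<'E'
from h import *
q=loc(wrist('w12')).reshape(-1,3); q=q[~np.isnan(q[:,0])]
m=(abs(q[:,0]+36)<8)&(abs(q[:,1])<12); print('tab z',m.sum(),np.median(q[m][:,2]))
m=(q[:,2]>91)&(q[:,2]<99)&(abs(q[:,0]+38)<35)&(abs(q[:,1])<35); print('rim',np.percentile(q[m],[.5,50,99.5],axis=0).round(1))
m=(abs(q[:,2]-79)<3)&(abs(q[:,0])<90)&(abs(q[:,1])<108); print('cover',np.percentile(q[m],[.5,99.5],axis=0).round(1))
delta(chg(29,-140),.13,-4.74)
E
```

```text
time_s: 61.7
tcp_pos: [0.3938, -0.0242, 0.256]
eef_rot: [-179.8, -0.2, -4.8]
contact_force: [0.2, -0.5, 0.3]
gripper_width: 0.0002
gripper_force: 0.0
tab z 522 87.08994102708306
rim [[-63.9 -26.4  91.1]
 [-36.4   0.5  93.5]
 [-12.8  27.3  95.6]]
cover [[ -65.6 -106.2   76.2]
 [  53.1  106.7   80.3]]
to [ 0.5084 -0.1001] 0.13 -4.74 turn [-0.1 -0.2  0. ] shift [11.98  6.68 12.59] len 18.6 perp
```

View pics/w12.png

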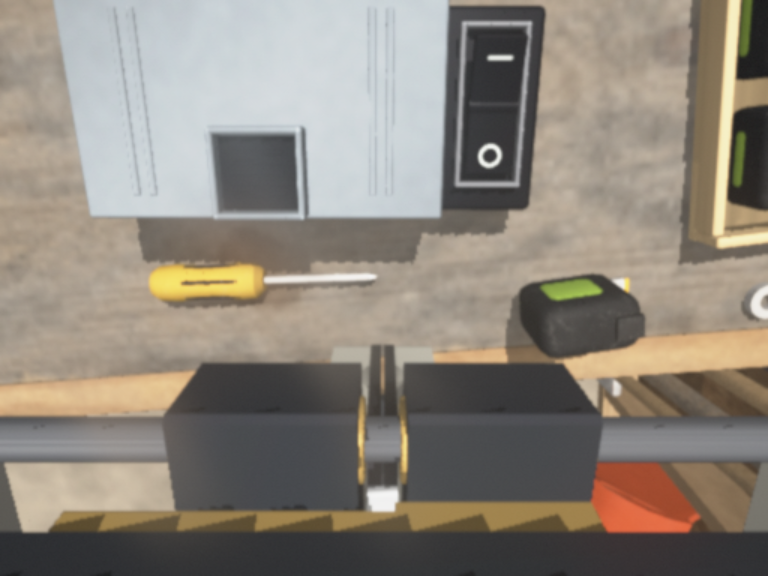

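Cover shut (rim centred on x = −38), tab up (2 mm below nominal, as everything in this camera reads), bystanders undisturbed. Switch on.

```bash
python3 -m crank '[[[0,0,0],[4,2.2,2],1],[[0,0,0],[4,2.2,3],1],[[0,0,0],[4,2.3,3],1],[[0,0,0],[0,0,3],1],[[0,0,0],[0,0,0],1],[[0,0,0],[0,0,0],1]]' 30
python3 - <<'E'
from h import *
delta(chg(29,-140),.095,-4.74)
E
```

```text
time_s: 62.35
tcp_pos: [0.5014, -0.0957, 0.1503]
eef_rot: [-180.0, 0.1, -4.7]
contact_force: [-0.8, 0.0, 0.7]
gripper_width: 0.0007
gripper_force: 0.0
to [ 0.5084 -0.1001] 0.095 -4.74 turn [-0.   0.1  0. ] shift [0.74 0.38 5.53] len 5.6 perp
```

```bash
python3 -m crank '[[[0,0,0],[0.7,0.4,2],1],[[0,0,0],[0,0,2],1],[[0,0,0],[0,0,1.5],1],[[0,0,0],[0,0,0.3],1],[[0,0,0],[0,0,0.3],1],[[0,0,0],[0,0,0.3],1],[[0,0,0],[0,0,0.3],1],[[0,0,0],[0,0,0],1]]' 30
python3 -m crank '[[[0,0,0],[0,0,0.2],1],[[0,0,0],[0,0,0],1]]' 30
python3 -m crank '[[[0,0,0],[0,0,0.2],1],[[0,0,0],[0,0,0],1]]' 30
```

```text
time_s: 63.15
tcp_pos: [0.5089, -0.1002, 0.0843]
eef_rot: [-179.9, -0.2, -4.7]
contact_force: [0.8, -0.2, 3.0]
gripper_width: 0.0002
gripper_force: 1.3
time_s: 63.35
tcp_pos: [0.5088, -0.1002, 0.082]
eef_rot: [-179.9, -0.1, -4.7]
contact_force: [1.1, 2.0, 3.4]
gripper_width: 0.0007
gripper_force: 1.7
time_s: 63.55
tcp_pos: [0.5088, -0.1003, 0.0806]
eef_rot: [-179.9, -0.1, -4.7]
contact_force: [-0.5, 2.9, 10.4]
gripper_width: 0.0007
gripper_force: 5.3
```

```bash
python3 -m crank '[[[0,0,0],[0,0,0.2],1],[[0,0,0],[0,0,0],1]]' 30
python3 -m crank '[[[0,0,0],[0,0,-3],1],[[0,0,0],[0,0,-4],1],[[0,0,0],[-3.5,-2,-4],1],[[0,0,0],[-4,-2.2,-4],1],[[0,0,0],[-4,-2.2,-3],1],[[0,0,0],[0,0,0],1],[[0,0,0],[0,0,0],1]]' 30
python3 - <<'E'
from h import *
q=loc(wrist('w13')).reshape(-1,3); q=q[~np.isnan(q[:,0])]
m=(abs(q[:,1]+140)<10)
for x in (-35,-20,20,35): print(x,np.median(q[m&(abs(q[:,0]-x)<4)][:,2]))
m=(q[:,2]>91)&(q[:,2]<99)&(abs(q[:,0]+38)<35)&(abs(q[:,1])<35); print('rim',np.percentile(q[m],[.5,50,99.5],axis=0).round(1))
m=(abs(q[:,0]+36)<8)&(abs(q[:,1])<12); print('tab z',np.median(q[m][:,2]))
P=cloud(snap('top','t5')).reshape(-1,3)
m=(abs(P[:,2]-.068)<.005)&(P[:,1]<-.25)&(P[:,1]>-.41)&(P[:,0]>.37)&(P[:,0]<.58)
for lo,hi in((.38,.474),(.476,.57)):
    k=m&(P[:,0]>lo)&(P[:,0]<hi); print('tray pack',k.sum(),cv2.minAreaRect((P[k,:2]*1000).astype(np.float32)),np.median(P[k,2]))
m=(abs(P[:,2]-.064)<.012)&(abs(P[:,0]-.33)<.05)&(abs(P[:,1]+.16)<.06);print('tape',cv2.minAreaRect((P[m,:2]*1000).astype(np.float32)))
E
```

```text
time_s: 63.75
tcp_pos: [0.5089, -0.1003, 0.0802]
eef_rot: [-179.9, -0.2, -4.7]
contact_force: [-6.1, 3.9, 28.6]
gripper_width: 0.0002
gripper_force: 13.9
time_s: 64.45
tcp_pos: [0.4116, -0.0363, 0.2438]
eef_rot: [-179.8, -0.1, -4.6]
contact_force: [0.5, -0.1, -0.4]
gripper_width: 0.0003
gripper_force: 0.0
-35 67.88259586748453
-20 62.347577002622444
20 53.70023435568522
35 52.24984895409146
rim [[-64.  -26.4  91.1]
 [-36.5   1.4  93.5]
 [-12.7  27.4  95.3]]
tab z 87.13734349052606
tray pack 448 ((434.2324523925781, -326.4693603515625), (46.96986770629883, 90.94880676269531), 1.684698224067688) 0.06751941853355126
tray pack 454 ((518.46728515625, -320.4172668457031), (47.75130844116211, 89.55728912353516), 1.6382060050964355) 0.06757740991564043
tape ((325.9178161621094, -160.79019165039062), (36.716556549072266, 70.45620727539062), 5.76761531829834)
```

All in order: rocker on, cover latched, packs upright in the tray. Handing in.

```bash
python3 -c "
from plant import r
print(r.close_job())"
```

```text
the job is handed in; nothing more can be done
None
```

The job is handed in (the hand-in returned no verdict): both charged packs are upright in the tray, both flat packs are fully home in the bays, and the cover was shut and latched before I switched the charger back on. One flat pack caught on its first try at the left bay (44 N on the wrist), so I set it down on the bench and seated it on the second.

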